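# Close the chest's hasp and lock it with its snap cap

### The arm

A 6-joint arm with a two-finger parallel gripper is mounted at the origin on a cart in front of the work surface, level with it; the furniture and walls round the work are solid. World frame = base frame: x ahead of the robot, y to its left, z up, the work surface at z = 0. Lengths are in m, angles in rad, forces in N, time in s.
With the tool pointing down it reaches from about 0.3 to 0.75 m from the base axis. Payload 8.5 kg.
Tool frame: the origin (TCP) lies at the very end of the fingers, on their centre line; the grasp point (between the pads) lies 19 mm behind it; x points along the fingers, y is the direction in which the jaws open and shut, and the axes are right-handed (so a half turn about x gives the same grasp; the last joint's range is limited). The gripper opens to 85 mm and grips with 20 to 120 N. Pads are 22 mm wide; open, the fingers measure 114 mm over their backs; the gripper's body (76 mm by 85 mm) begins 54 mm behind the grasp point. The pads swing forward as they close: fully open they stand 13 mm farther back than shut.
Start: joints at [-1.39, 0.381, 1.297, -0, 1.464, -0.215], TCP at [0.212, -0.507, 0.209] pointing down, gripper open.
Joint ranges: [-3.11, 3.11], [-0.89, 2.33], [0.22, 2.48], [-1.42, 4.56], [0.17, 2.85], [-2.88, 2.88]. Speed limits (rad/s): [2.39, 2.39, 3.14, 3.14, 3.14, 3.14].

### API

Orientations are given as a unit quaternion [w, x, y, z].
In Python, from rig import r gives the robot as it stands. The module is installed in compiled form; this text tells all that it offers.
- The arm moves only by the tool jog_arm, never from a script. Its argument "commands" is a list that holds one entry, the list of rows, each a list of 6 numbers: the shift along the tool's x, y, z in m, then the turn, a rotation vector about the tool's x, y, z in degrees. In form: [[[x, y, z, ax, ay, az], ...]]. A call has 1 to 5 rows; each row shifts and turns the commanded pose from where the row before left it, along the tool's axes as they then stand; what a row does not reach is not made up. A row lasts 1/8 s, in which the tool goes at most 62.5 mm and 10.7 degrees, less where a joint would pass 70% of its speed; a pose out of reach is approached as far as the arm can. A call with a gripper value outside its range is refused whole. "hand" is the finger opening in m, from 0 to 0.0854, set as the call begins (left out, the last holds). The fingers move at their own pace and stop on an object; "squeeze" is the grip in N (left out, the last holds). Time passes only in rows, so rows that do not move let the fingers close. It gives the time, the measured TCP pose, the force and the opening at its end, in the units of the state.
- r.observe(): the state, without advancing time (a new reading comes with each control period).
- r.grab_frame(name): name is "scene" or "top" or "wrist"; returns a dict with "img" (420x560x3 uint8, red, green, blue), "mtx" (3x3 intrinsics, pixels), "T" (4x4, takes a point from camera to world coordinates); the wrist camera has in their place "hand_eye" (4x4, takes a point from camera to tool coordinates, whose origin is the TCP and whose axes are the tool frame's). Camera axes: x right, y down, z forward; pixel columns grow to the right and rows downward; lengths in m; the calibration is good to about 2 mm. A picture is of the moment at which its call begins: read the wrist's pose just before it. There is no depth.
- r.finish_job(): hands the job in, once; it reports no verdict.
Trained networks look in a picture, given as the dict that the camera call returned (one of the last four; its "shot" number tells which), for a name from the list of things; names that differ only in an ending like _2 or _b are one class to them, and where a whole thing is asked for, a point or a joint stands for the part that bears it (a point fixed in the world has none). Each returns a list of dicts, best first, with "conf" (0 to 1); they miss things now and then, are a little off and sometimes report something else, mostly with a low value. They report only what shows in the picture. A call takes as long as a camera call. They do not tell look-alikes from the thing itself.
- r.spot_in(name, picture): "bbox" ([centre column, centre row, width, height] in pixels, round what is visible of it).
- r.outline_of(name, picture): "mask" (420x560 bool, what is visible of it) and "bbox" ([centre column, centre row, width, height] in pixels, round what is visible of it).
- r.place_of(name, picture): "point" ([column, row] in pixels: a listed point, or the origin of a listed thing).
The state is a dict: "time": time; "joint_positions": joint angles; "dq": joint speeds; "tau": joint torques, N m; "eef_pos": TCP position; "orientation": TCP orientation; "force": force on the tool from outside, world axes, zero at the start; "torque": the same for the moment, N m; "opening": opening from 0.0 (shut) to 1.0 (fully open).
Only numpy, scipy, OpenCV 4.12 (cv2) and the standard library are available. Lean on these libraries where they do the work, as an engineer would, in place of code of your own. Each camera call takes 0.05 s, during which the arm holds its last target.

### The job

Lock the wooden chest: swing its raised steel strap forward and down until it lies flat over the stud on the front bracket, then pick up the green cap, set it on the stud and press it straight down until it clicks on and sits fully home on the brass collar. Keep pressing after the click and finish like that, with the fingers still holding the cap firmly down (about 10 N), not letting go. Leave the blue mug, the timer and the matchbox where they stand.

Things in the scene. Friction and masses are not known exactly. Their poses are not given: they have to be found in the camera images.
- strap (a joint): The hinge of the steel strap (hasp) on the chest's lid, rad. 0 = closed, lying flat over the stud; it starts open, standing up at 1.2 to 1.8 (1.57 is straight up, more leans away from the chest's front); stop at 2.1. The hinge is stiff with friction (about 0.06 N m): the strap stays where it is left and must be pushed all the way down.
- chest: Closed wooden chest, 130 deep x 212 wide x 83 mm high, fixed to the worktop. Origin: centre of its underside. x points from its front to its back, y along its front, z up. In this frame: stud axis at x = -92 mm, y = 0; strap's hinge pin at x = -12 mm, 87.5 mm up; the lid's flat top reaches from x = -62 to +65 mm.
- strap_hinge (a point): Middle of the strap's hinge pin, 4.5 mm above the lid. The frame turns with the strap: y along the pin, the strap reaches along -x, z is the normal of its face that is up when closed (facing the chest's back while open). Strap 4 mm thick (pin in mid-thickness): 24 mm wide arm to 55 mm from the pin, then a 50 x 48 mm plate, then a turned-up tab to 117 mm.
- strap_hole (a point): Centre of the 34 mm hole in the strap's plate, 80 mm from the hinge pin, at mid-thickness; when closed it lies round the collar, 3.5 mm below the collar's top. Axes as strap_hinge.
- stud_seat (a point): Centre of the top face of the brass collar round the stud's foot, 91 mm above the worktop; axes as the chest's. The brass stud rises 20 mm from here: 16 mm diameter to 13 mm up, then a cone to 6 mm at the tip. Four sprung steel noses, 8 mm above the collar, stand out to 23 mm diameter and snap back over the cap's lip. The closed strap's top lies 1.5 mm below this.
- cap_center (a point): Centre (half-way up) of the loose green cap, standing mouth down on the worktop; round, 48 mm tall, about 50 g, z up. Skirt 45 mm diameter, 26 mm high, flat shoulder on top; above it a grip knob of 23 to 25 mm diameter, 22 mm high. Fingertips gripping the knob may rest on the shoulder. This point is 24 mm above the mouth, 2 mm below the shoulder.
- blue_mug: Bystander: blue mug, 82 x 117 x 91 mm, origin at the centre of its underside; leave it alone.
- kitchen_timer: Bystander: white and red round kitchen timer, 72 mm wide, 62 mm high, origin at the centre of its underside; leave it alone.
- matches: Bystander: matchbox, 53 x 35 x 14 mm, origin at the centre of its underside; leave it alone.
- seat: The brass collar itself (30 mm diameter, 7 mm high) round the stud's foot, fixed to the chest; its origin is the centre of its top face, as stud_seat.
- cap: The same green cap; origin at the centre of its mouth. Hollow, 22 mm deep, with a 4 mm thick lip of 20 mm opening at the mouth. Meets the noses with the mouth about 11.5 mm above the collar, clicks past them against some 10 to 17 N, after which the force drops; home when the mouth rests on the collar.
Mind the look-alikes: they are no part of the job. What is shaped like the cap but black or purple is not meant.

How it is judged:
By the outcome, as a careful person would: the job done as asked, in the order asked, and still so for the second after the job is handed in, while the arm keeps its last pose, push and grip.
It also fails if it takes over 64 s, if anything falls off the work surface, if the arm or the gripper's body presses on something with over 40 N, if the wrist force passes 120 N, or if a joint passes its speed limit or range.

## Working session

There is one attempt and no reset: what is moved stays moved. The work goes in short steps, Python scripts to look and compute and a tool call to move; the robot and the scene stay as the last step left them, time stands still between calls to the robot, and variables do not carry over. Pictures are saved under pics/ and viewed, and the job is handed in when it is done.

Besides the shell and the picture viewer there is one more tool, called after "Emit:" as name(argument=value, ...) on one line, values as JSON. jog_arm: Moves the arm, as the interface text tells. Its arguments: {"type":"object","properties":{"commands":{"type":"array"},"hand":{"type":"number"},"squeeze":{"type":"number"}},"required":["commands"]}

```bash
mkdir -p pics; cat > h.py <<'E'
import numpy as np,cv2
from rig import r
from scipy.spatial.transform import Rotation as R
def Rq(q): return R.from_quat([q[1],q[2],q[3],q[0]])
def save(n,f,crop=None,s=1):
    im=f["img"][:,:,::-1].copy()
    if crop: im=im[crop[1]:crop[3],crop[0]:crop[2]]
    if s!=1: im=cv2.resize(im,None,fx=s,fy=s,interpolation=cv2.INTER_CUBIC)
    cv2.imwrite("pics/"+n+".png",im)
def T_of(f,o=None):
    if "T" in f: return np.array(f["T"])
    T=np.eye(4);T[:3,:3]=Rq(o["orientation"]).as_matrix();T[:3,3]=o["eef_pos"]
    return T@np.array(f["hand_eye"])
def ray(f,p,o=None):
    T=T_of(f,o);d=np.linalg.inv(np.array(f["mtx"]))@[p[0],p[1],1.]
    return T[:3,3],T[:3,:3]@d/np.linalg.norm(d)
def onz(f,p,z,o=None):
    c,d=ray(f,p,o);return c+d*(z-c[2])/d[2]
def proj(f,X,o=None):
    T=np.linalg.inv(T_of(f,o));x=T[:3,:3]@np.array(X)+T[:3,3];u=np.array(f["mtx"])@x;return u[:2]/u[2]
def tri(rs):
    A=np.zeros((3,3));b=np.zeros(3)
    for c,d in rs:
        P=np.eye(3)-np.outer(d,d);A+=P;b+=P@c
    X=np.linalg.solve(A,b);return X,[np.linalg.norm((np.eye(3)-np.outer(d,d))@(X-c)) for c,d in rs]
E
python3 - <<'E'
from h import *
o=r.observe();print(o)
for n in("scene","top"):
    f=r.grab_frame(n);save(n+"0",f);print(n,f["T"],f["mtx"])
    for k in("cap_center","cap","strap_hinge","strap_hole","stud_seat","chest","blue_mug","kitchen_timer","matches"):
        for d in r.place_of(k,f)[:4]: print(k,np.round(d["point"],1),round(d["conf"],2))
E
```

```text
{'time': 0.0, 'joint_positions': array([-1.39029630e+00,  3.81222405e-01,  1.29830012e+00, -2.90281801e-05,
        1.46357572e+00, -2.15290719e-01]), 'dq': array([ 8.08044700e-04, -1.65715976e-03, -7.86884935e-04, -6.50713291e-05,
       -7.50561591e-04, -2.07400809e-04]), 'tau': array([ 2.86084614e-04, -4.48464882e+01, -2.31280714e+01, -1.74703173e-04,
        4.79560462e-03,  2.19490005e-05]), 'eef_pos': array([ 0.21197929, -0.50714574,  0.20838435]), 'orientation': array([-0.13849023, -0.69330449, -0.13955504,  0.69330638]), 'force': array([-0.6263329 , -0.2535716 , -0.10977688]), 'torque': array([ 0.03184172,  0.03100397, -0.00662677]), 'opening': 1.0005282077909248}
scene [[ 0.67563129 -0.3264849   0.66100678 -0.3288222 ]
 [-0.73719111 -0.28888938  0.61081273 -0.93194668]
 [-0.00846329 -0.89997252 -0.43586447  0.59380596]
 [ 0.          0.          0.          1.        ]] [[495.34880286   0.         280.83779098]
 [  0.         495.34880286 218.69237832]
 [  0.           0.           1.        ]]
cap_center [262.  241.8] 0.92
cap_center [314.  275.1] 0.83
cap_center [298.7 255
[... 407 characters left out ...]
526  0.00940808 -0.22395559]
 [-0.00831118 -0.13383971 -0.99096814  1.22672361]
 [ 0.          0.          0.          1.        ]] [[505.13475411   0.         279.66277755]
 [  0.         505.13475411 214.77097985]
 [  0.           0.           1.        ]]
cap_center [267.3 236.9] 0.66
cap_center [311.9 235. ] 0.57
cap_center [351.7 249.6] 0.53
cap [349.7 255.6] 0.87
cap [345.6 292.4] 0.84
cap [268.8 238. ] 0.56
cap [310.9 232.1] 0.5
strap_hinge [221.1 160.6] 0.73
strap_hinge [314.6 233.5] 0.24
strap_hole [205.  157.7] 0.72
stud_seat [217.3 159.8] 0.73
chest [227.3 166.1] 0.96
blue_mug [382.6 218. ] 0.82
kitchen_timer [335.9 172.7] 0.86
matches [299.6 268.8] 0.86
matches [226.  166.3] 0.71
```

View pics/scene0.png

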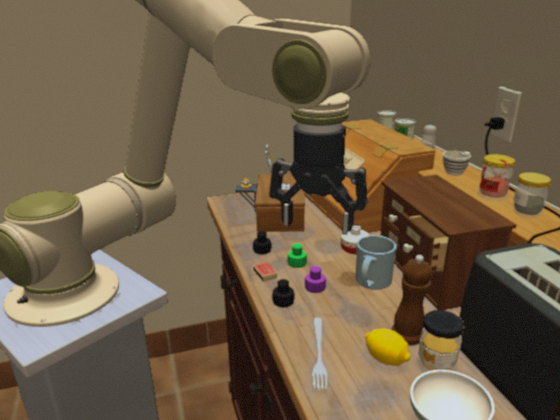

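View pics/top0.png

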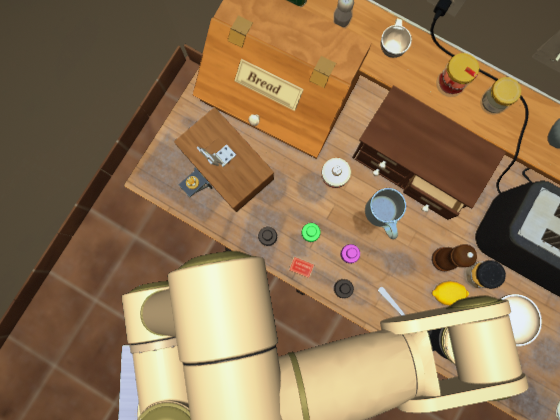

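The green cap is at scene (298,255) and top (311,232). The look-alikes are black ones at scene (262,243) and (284,293), and a purple one at (315,279). The chest's stud is near top (193,183), and the strap stands near (208,155). I'll take close crops to check these.

```bash
python3 - <<'E'
from h import *
f=r.grab_frame("top");save("topc",f,(165,95,345,260),4)
g=r.grab_frame("scene");save("scenec",g,(220,130,340,320),3)
rs=[]
for fr,pts in((f,None),(g,None)):
    hsv=cv2.cvtColor(fr["img"],cv2.COLOR_RGB2HSV)
    m=cv2.inRange(hsv,(50,140,60),(75,255,255))
    n,l,s,c=cv2.connectedComponentsWithStats(m)
    for i in range(1,n):
        if s[i,4]>40: print(s[i],c[i])
    for d in r.place_of("cap_center",fr): print(np.round(d["point"],1),round(d["conf"],2),onz(fr,d["point"],.024))
    for k,z in(("kitchen_timer",0),("matches",0),("blue_mug",0)):
        for d in r.place_of(k,fr)[:1]: print(k,onz(fr,d["point"],z))
E
```

```text
[302 223  18  19 267] [310.55430712 232.07490637]
[342.3 290.4] 0.88 [ 0.28273654 -0.36147528  0.024     ]
[312.7 233.7] 0.83 [ 0.41611744 -0.29187285  0.024     ]
[352.4 253.9] 0.73 [ 0.36869867 -0.38610883  0.024     ]
[264.6 236.9] 0.66 [ 0.40752826 -0.17701672  0.024     ]
[193.7 180.9] 0.36 [ 0.54254462 -0.0030785   0.024     ]
kitchen_timer [ 0.56502954 -0.35283437  0.        ]
matches [ 0.33865364 -0.26448946  0.        ]
blue_mug [ 0.46178973 -0.46283869  0.        ]
[288 244  18  23 319] [296.75548589 256.12539185]
[298.4 254.2] 0.84 [ 0.42407825 -0.29011032  0.024     ]
[315.  278.2] 0.83 [ 0.37053937 -0.382333    0.024     ]
[246.2 183. ] 0.75 [0.65148438 0.1189503  0.024     ]
[281.9 290.6] 0.72 [ 0.2897981  -0.36136887  0.024     ]
[264.3 242. ] 0.71 [ 0.41404919 -0.19057319  0.024     ]
[354.7 250.2] 0.35 [ 0.52522753 -0.37580726  0.024     ]
kitchen_timer [ 0.56847517 -0.35611524  0.        ]
matches [ 0.33206373 -0.26276058  0.        ]
blue_mug [ 0.46791393 -0.46334909  0.        ]
```

View pics/topc.png

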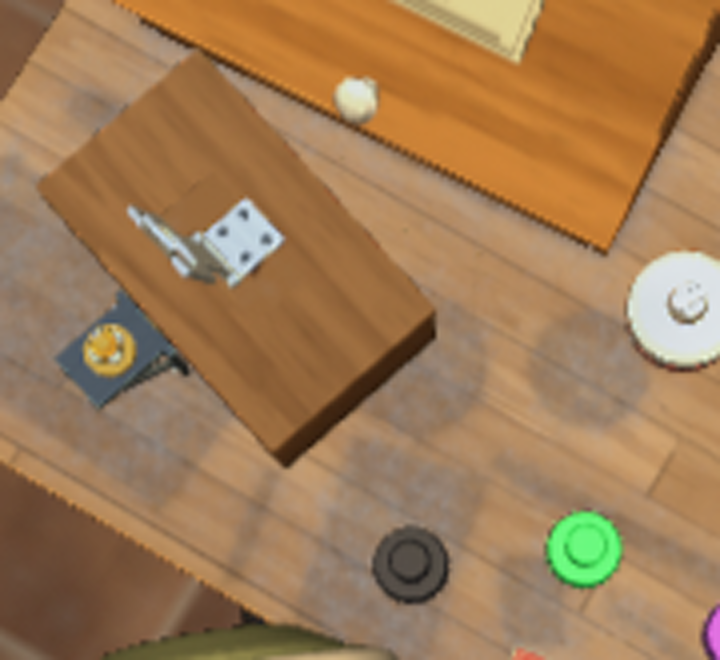

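View pics/scenec.png

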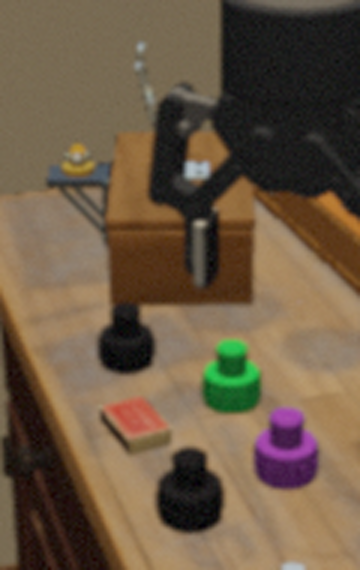

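```bash
python3 - <<'E'
from h import *
from scipy.optimize import least_squares
f=r.grab_frame("top")
c=lambda x,y:np.array([165+x/4-.4,95+y/4-.4])
obs=[(c(198,50),(.065,.106,.083)),(c(37,186),(-.062,.106,.083)),(c(435,315),(.065,-.106,.083)),(c(107,350),(-.092,0,.091)),(c(107,342),(-.092,0,.108))]
# which side is +y: x front->back, y = z cross x
def W(p,X):
    a=p[2];return [p[0]+np.cos(a)*X[0]-np.sin(a)*X[1],p[1]+np.sin(a)*X[0]+np.cos(a)*X[1],X[2]]
fun=lambda p:np.concatenate([proj(f,W(p,X))-u for u,X in obs])
s=least_squares(fun,[.6,-.07,-.8]);print(s.x,s.fun.reshape(-1,2).round(1))
p=s.x
for n,X in(("stud",(-.092,0,.091)),("hinge",(-.012,0,.0875))):print(n,W(p,X))
for ph in np.arange(1.1,2.2,.1):
    a=[proj(f,W(p,(-.012-np.cos(ph)*l,y,.0875+np.sin(ph)*l))) for l,y in((.117,0),(.105,.025),(.105,-.025))]
    print(round(ph,1),[((q-[165,95]+.4)*4).round(0) for q in a])
for X in((-.012,0,.0875),(-.062,-.106,.083)): print(((proj(f,W(p,X))-[165,95]+.4)*4))
o=r.observe();print(Rq(o["orientation"]).as_matrix().round(3)); w=r.grab_frame("wrist");print(w["hand_eye"],w["mtx"])
E
```

```text
[ 0.58673144 -0.07981645 -0.84588455] [[ 0.8 -0.5]
 [-0.6 -0. ]
 [ 0.5 -0.4]
 [ 0.4  0.2]
 [-1.   0.7]]
stud [np.float64(0.525729056285021), np.float64(-0.010949122249675702), 0.091]
hinge [np.float64(0.5787746086876225), np.float64(-0.07083375609094467), 0.0875]
1.1 [array([113., 280.]), array([ 95., 243.]), array([155., 312.])]
1.2 [array([127., 264.]), array([107., 229.]), array([168., 299.])]
1.3 [array([142., 249.]), array([120., 216.]), array([181., 285.])]
1.4 [array([158., 234.]), array([135., 202.]), array([195., 272.])]
1.5 [array([175., 219.]), array([149., 189.]), array([210., 259.])]
1.6 [array([192., 204.]), array([164., 176.]), array([225., 246.])]
1.7 [array([210., 190.]), array([180., 164.]), array([241., 233.])]
1.8 [array([227., 177.]), array([195., 152.]), array([256., 222.])]
1.9 [array([244., 165.]), array([211., 142.]), array([271., 211.])]
2.0 [array([261., 155.]), array([225., 132.]), array([286., 201.])]
2.1 [array([277., 145.]), array([240., 124.]), array([300., 192.])]
[215.96675813 262.45211498]
[269.39082082 456.58778651]
[[-0.     0.386 -0.923]
 [ 0.    -0.923 -0.386]
 [-1.    -0.    -0.   ]]
[[-2.87510347e-04 -3.19933329e-01  9.47440015e-01 -1.65629447e-01]
 [ 9.99999677e-01 -8.02605761e-04  3.24346882e-05  1.13377166e-03]
 [ 7.50043877e-04  9.47439719e-01  3.19933456e-01 -8.23629611e-02]
 [ 0.00000000e+00  0.00000000e+00  0.00000000e+00  1.00000000e+00]] [[300.7694328    0.         276.70780872]
 [  0.         300.7694328  207.40466556]
 [  0.           0.           1.        ]]
```

Emit:
jog_arm(commands=[[[-0.03,0,0,-10,0,0],[-0.03,0,0,-10,0,0],[-0.03,0,0,-10,0,0],[-0.03,0,0,-10,0,0],[0,0,0,-10,0,0]]], hand=0)

```text
time: 2.22
eef_pos: [0.2122, -0.508, 0.3314]
orientation: [-0.422, -0.568, -0.419, 0.569]
force: [0.0, -0.3, -1.0]
opening: -0.001
```

Emit:
jog_arm(commands=[[[0,0,0,-10,0,0],[0,0,0,-10,0,0],[0,0,0,-10,0,0],[0,0,0,-10,0,0],[0,0,0,-10,0,0]]])

```text
time: 2.85
eef_pos: [0.212, -0.5074, 0.329]
orientation: [0.621, 0.337, 0.621, -0.337]
force: [0.7, -0.2, -0.1]
opening: -0.002
```

```bash
cat >> h.py <<'E'
def togo(tgt,yaw_deg=None):
    o=r.observe();M=Rq(o["orientation"]).as_matrix()
    d=M.T@(np.array(tgt)-o["eef_pos"]);y=np.degrees(np.arctan2(M[1,1],M[0,1]))
    print("t",round(o["time"],2),"pos",o["eef_pos"].round(4),"Fx",o["force"].round(1),"open",round(o["opening"],3),"yaw_y",y.round(2),"shift tool",d.round(4),"xaxis",M[:,0].round(3),"turn x",None if yaw_deg is None else round(-(yaw_deg-y),2))
E
python3 -c "
from h import *
togo((.50,-.02,.33),41.5);print(r.observe()['joint_positions'].round(2))"
```

```text
t 2.85 pos [ 0.212  -0.5074  0.329 ] Fx [ 0.7 -0.2 -0.1] open -0.002 yaw_y 33.0 shift tool [-0.001   0.507  -0.2519] xaxis [-0.  0. -1.] turn x -8.5
[-1.39  0.33  1.04 -0.    1.77 -1.97]
```

Emit:
jog_arm(commands=[[[0,0,0,-8.5,0,0],[0,0.054,-0.0174,0,0,0],[0,0.054,-0.0174,0,0,0],[0,0.054,-0.0174,0,0,0],[0,0.054,-0.0174,0,0,0]]])

```text
time: 3.48
eef_pos: [0.3294, -0.3112, 0.3291]
orientation: [0.644, 0.292, 0.644, -0.292]
force: [0.9, -0.7, 1.0]
opening: 0.001
```

Emit:
jog_arm(commands=[[[0,0.054,-0.0174,0,0,0],[0,0.054,-0.0174,0,0,0],[0,0.054,-0.0174,0,0,0],[0,0.054,-0.0174,0,0,0],[0,0,0,0,0,0]]])

```text
time: 4.1
eef_pos: [0.4466, -0.1153, 0.3291]
orientation: [0.645, 0.291, 0.645, -0.29]
force: [-0.8, -1.0, -1.3]
opening: 0.0
```

```bash
python3 - <<'E'
from h import *
togo((.50,-.02,.33),41.5)
o=r.observe();w=r.grab_frame("wrist");save("w1",w)
for k in("stud_seat","strap_hinge","strap_hole","seat","chest"):
    for d in r.place_of(k,w)[:2]: print(k,np.round(d["point"],1),round(d["conf"],2),onz(w,d["point"],{"stud_seat":.091,"seat":.091,"strap_hinge":.0875}.get(k,0),o))
E
```

```text
t 4.1 pos [ 0.4466 -0.1153  0.3291] Fx [-0.8 -1.  -1.3] open 0.0 yaw_y 41.5 shift tool [-0.0009  0.1032 -0.036 ] xaxis [ 0.  0. -1.] turn x 0.0
stud_seat [374.2 149.1] 0.51 [ 0.52608027 -0.00972637  0.091     ]
strap_hinge [365.5 209.4] 0.88 [ 0.58127774 -0.07587287  0.0875    ]
strap_hinge [371.3 151.4] 0.67 [ 0.52658609 -0.01400639  0.0875    ]
strap_hole [383.  215.7] 0.66 [ 0.6535381  -0.06814395  0.        ]
strap_hole [199.3 225.7] 0.41 [ 0.42337822 -0.29649194  0.        ]
seat [371.8 152.1] 0.49 [ 0.52661468 -0.01454715  0.091     ]
chest [354.5 201.7] 0.8 [ 0.5973843  -0.08334507  0.        ]
chest [374.5 153.3] 0.74 [ 0.56170696 -0.00391297  0.        ]
```

View pics/w1.png

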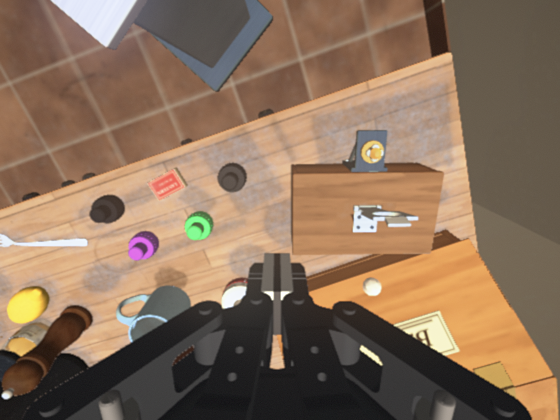

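```bash
cat >> h.py <<'E'
CP=np.array([.5867,-.0800,-.8459])
def toW(X,p=CP):
    a=p[2];return np.array([p[0]+np.cos(a)*X[0]-np.sin(a)*X[1],p[1]+np.sin(a)*X[0]+np.cos(a)*X[1],X[2]])
def toC(X,p=CP):
    a=p[2];d=np.array(X)[:2]-p[:2];return np.array([np.cos(a)*d[0]+np.sin(a)*d[1],-np.sin(a)*d[0]+np.cos(a)*d[1],X[2]])
E
python3 - <<'E'
from h import *
f=r.grab_frame("top")
for z in(0.05,.1,.15,.2):
  print(z,[toC(onz(f,np.array(q)/4+[165,95],z)).round(3)[:2] for q in((200,45),(355,95),(605,250))], [toC(onz(f,q,z)).round(3)[:2] for q in((205,80),(318,155),(222,5),(366,48))])
togo(toW((.035,0,.33)),41.5)
E
```

```text
0.05 [array([0.07 , 0.119]), array([0.12 , 0.033]), array([ 0.17 , -0.138])] [array([0.094, 0.186]), array([ 0.177, -0.136]), array([0.252, 0.308]), array([ 0.445, -0.012])]
0.1 [array([0.063, 0.1  ]), array([0.112, 0.018]), array([ 0.159, -0.145])] [array([0.087, 0.165]), array([ 0.166, -0.144]), array([0.238, 0.282]), array([ 0.423, -0.025])]
0.15 [array([0.057, 0.082]), array([0.103, 0.004]), array([ 0.149, -0.153])] [array([0.079, 0.143]), array([ 0.155, -0.151]), array([0.223, 0.255]), array([ 0.4  , -0.038])]
0.2 [array([0.05 , 0.064]), array([ 0.094, -0.011]), array([ 0.138, -0.16 ])] [array([0.072, 0.122]), array([ 0.144, -0.158]), array([0.209, 0.229]), array([ 0.378, -0.05 ])]
t 4.45 pos [ 0.4452 -0.1192  0.329 ] Fx [ 0.5 -0.6 -0.3] open -0.001 yaw_y 41.06 shift tool [-0.001   0.1328  0.0984] xaxis [-0. -0. -1.] turn x -0.44
```

Emit:
jog_arm(commands=[[[0,0.033,0.0245,0,0,0],[0,0.033,0.0245,0,0,0],[0,0.033,0.0245,0,0,0],[0,0.033,0.0245,0,0,0],[0,0,0,0,0,0]]])

```text
time: 5.08
eef_pos: [0.6109, -0.1058, 0.327]
orientation: [0.643, 0.292, 0.645, -0.292]
force: [-1.4, 0.3, -0.0]
opening: -0.001
```

```bash
python3 - <<'E'
from h import *
togo(toW((.035,0,.150)),41.5)
o=r.observe();w=r.grab_frame("wrist");save("w2",w)
for k in("stud_seat","strap_hinge","strap_hole","seat"):
    for d in r.place_of(k,w)[:2]: print(k,np.round(d["point"],1),round(d["conf"],2),onz(w,d["point"],{"stud_seat":.091,"seat":.091,"strap_hinge":.0875}.get(k,.16),o))
for n,X in(("stud",(-.092,0,.091)),("hinge",(-.012,0,.0875))):print(n,proj(w,toW(X),o))
E
```

```text
t 5.08 pos [ 0.6109 -0.1058  0.327 ] Fx [-1.4  0.3 -0. ] open -0.001 yaw_y 41.16 shift tool [ 0.177  -0.0008 -0.    ] xaxis [-0.002  0.001 -1.   ] turn x -0.34
stud_seat [279.2  67.3] 0.59 [ 0.52984894 -0.00929212  0.091     ]
strap_hinge [276.4 135.9] 0.73 [ 0.58117021 -0.07331848  0.0875    ]
strap_hinge [119.  163.9] 0.31 [ 0.4447558  -0.24165618  0.0875    ]
strap_hole [272.2 122.8] 0.8 [ 0.56452902 -0.06090627  0.16      ]
seat [275.1  64.2] 0.62 [ 0.52383065 -0.00998578  0.091     ]
stud [275.63999332  66.0899273 ]
hinge [276.15935211 133.30423408]
```

View pics/w2.png

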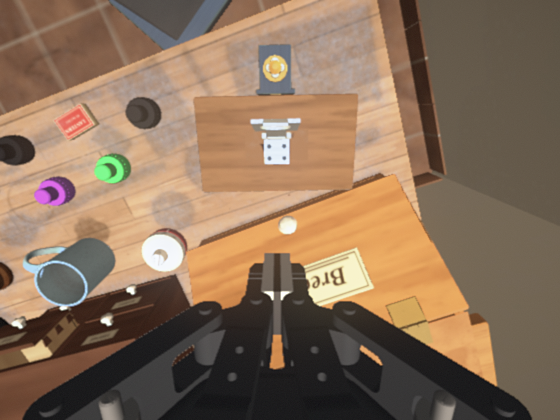

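Emit:
jog_arm(commands=[[[0.05,0,0,0,0,0],[0.05,0,0,0,0,0],[0.045,0,0,0,0,0],[0.032,0,0,0,0,0],[0,0,0,0,0,0]]])

```text
time: 5.95
eef_pos: [0.608, -0.105, 0.1508]
orientation: [0.642, 0.292, 0.645, -0.293]
force: [-0.4, -1.2, -0.4]
opening: -0.0
```

```bash
python3 - <<'E'
from h import *
togo(toW((.035,0,.150)),41.5)
# planned TCP path
L=.054
prev=None
for ph in (1.4,1.2,1.0,.8,.6,.45,.3,.2,.1,.05,0,-.03):
    x=-.012-L*np.cos(ph)+.002*np.sin(ph)+.011; z=.0875+L*np.sin(ph)+.002*np.cos(ph)
    print(ph,round(x,4),round(z,4),None if prev is None else np.round([prev[1]-z,x-prev[0]],4)); prev=(x,z)
w=r.grab_frame("wrist");save("w3",w);s=r.grab_frame("scene");save("s3",s,(200,100,400,250),4)
E
```

```text
t 5.95 pos [ 0.608  -0.105   0.1508] Fx [-0.4 -1.2 -0.4] open -0.0 yaw_y 41.15 shift tool [0.0008 0.0006 0.0021] xaxis [-0.004  0.001 -1.   ] turn x -0.35
1.4 -0.0082 0.1411 None
1.2 -0.0187 0.1386 [ 0.0025 -0.0105]
1.0 -0.0285 0.134 [ 0.0045 -0.0098]
0.8 -0.0372 0.1276 [ 0.0064 -0.0087]
0.6 -0.0444 0.1196 [ 0.008  -0.0073]
0.45 -0.0488 0.1128 [ 0.0069 -0.0043]
0.3 -0.052 0.1054 [ 0.0074 -0.0032]
0.2 -0.0535 0.1002 [ 0.0052 -0.0015]
0.1 -0.0545 0.0949 [ 0.0053 -0.001 ]
0.05 -0.0548 0.0922 [ 0.0027 -0.0003]
0 -0.055 0.0895 [ 0.0027 -0.0002]
-0.03 -0.055 0.0879 [ 0.0016 -0.    ]
```

View pics/w3.png

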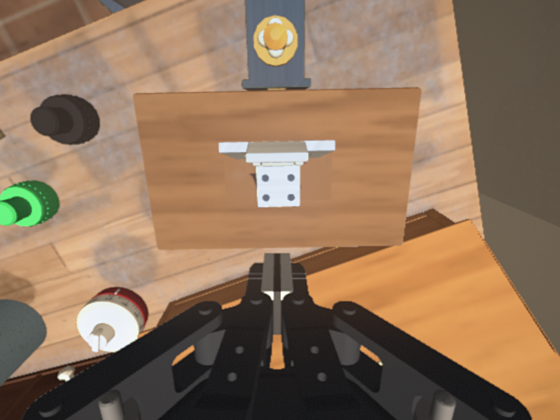

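View pics/s3.png

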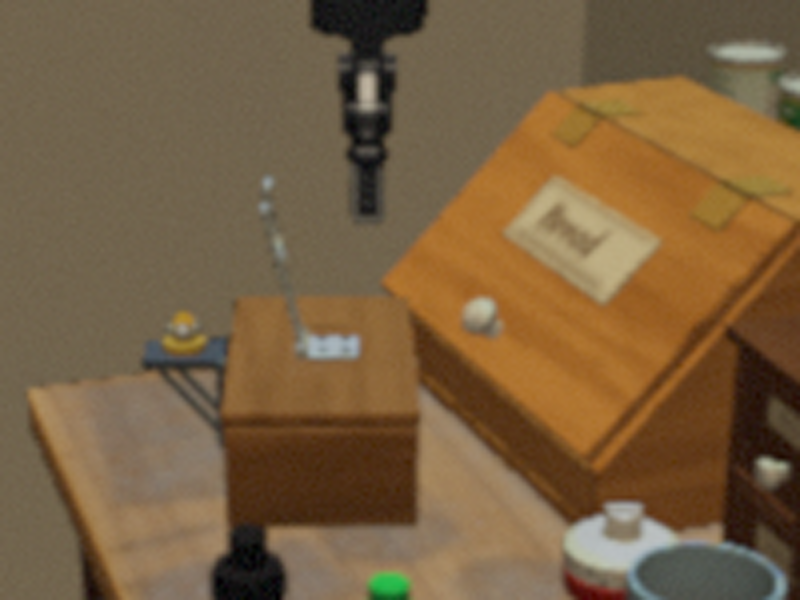

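Emit:
jog_arm(commands=[[[0.005,0,-0.02,0,0,0],[0.005,0,-0.02,0,0,0],[0.002,0,-0.01,0,0,0],[0.005,0,-0.01,0,0,0],[0.006,0,-0.009,0,0,0]]])

```text
time: 6.68
eef_pos: [0.5651, -0.0533, 0.1318]
orientation: [0.646, 0.293, 0.642, -0.292]
force: [-0.5, 0.5, 0.3]
opening: 0.002
```

Emit:
jog_arm(commands=[[[0.008,0,-0.007,0,0,0],[0.007,0,-0.004,0,0,0],[0.007,0,-0.003,0,0,0],[0,0,0,0,0,0]]])

```text
time: 7.18
eef_pos: [0.5546, -0.0425, 0.1069]
orientation: [0.644, 0.292, 0.644, -0.292]
force: [0.5, -0.7, -0.2]
opening: -0.002
```

```bash
python3 - <<'E'
from h import *
togo(toW((-.055,0,.0895)),41.5)
w=r.grab_frame("wrist");save("w4",w);s=r.grab_frame("scene");save("s4",s,(200,100,400,250),4)
E
```

```text
t 7.17 pos [ 0.5546 -0.0425  0.1069] Fx [ 0.5 -0.7 -0.2] open -0.002 yaw_y 41.2 shift tool [ 0.0174 -0.0009 -0.0056] xaxis [-0. -0. -1.] turn x -0.3
```

View pics/w4.png

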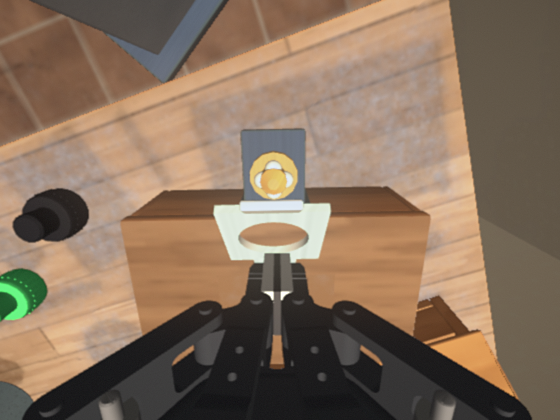

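View pics/s4.png

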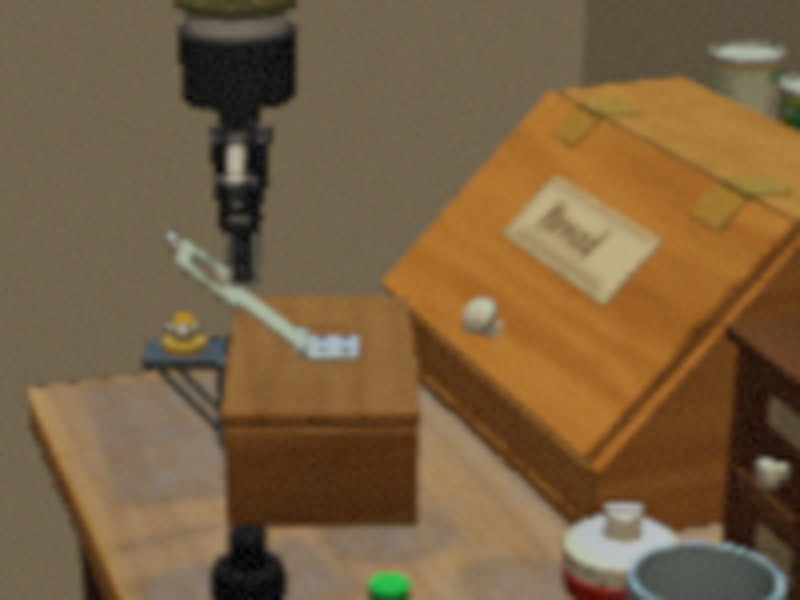

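Emit:
jog_arm(commands=[[[0.005,0,-0.001,0,0,0],[0.005,0,-0.001,0,0,0],[0.004,0,0,0,0,0],[0.003,0,0,0,0,0],[0,0,0,0,0,0]]])

```text
time: 7.9
eef_pos: [0.5534, -0.0411, 0.0897]
orientation: [0.644, 0.292, 0.644, -0.292]
force: [-0.6, 0.7, -0.1]
opening: 0.001
```

Emit:
jog_arm(commands=[[[0.001,0,0,0,0,0],[0,0,0,0,0,0]]])

```text
time: 8.15
eef_pos: [0.5535, -0.0412, 0.0891]
orientation: [0.644, 0.292, 0.644, -0.292]
force: [0.7, -0.1, -0.1]
opening: -0.005
```

```bash
python3 - <<'E'
from h import *
togo(toW((-.055,0,.0895)),41.5)
w=r.grab_frame("wrist");save("w5",w);s=r.grab_frame("scene");save("s5",s,(200,100,400,250),4)
E
```

```text
t 8.15 pos [ 0.5535 -0.0412  0.0891] Fx [ 0.7 -0.1 -0.1] open -0.005 yaw_y 41.18 shift tool [-0.0004 -0.0009 -0.0039] xaxis [ 0. -0. -1.] turn x -0.32
```

View pics/w5.png

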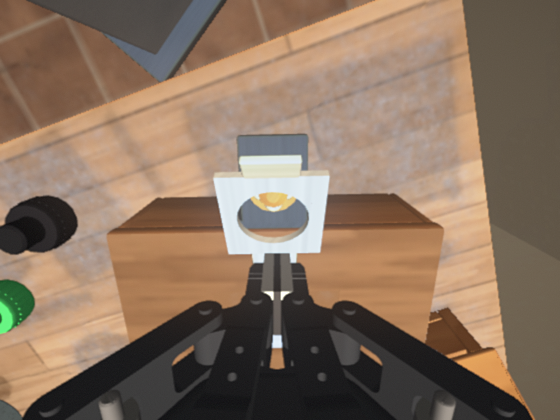

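View pics/s5.png

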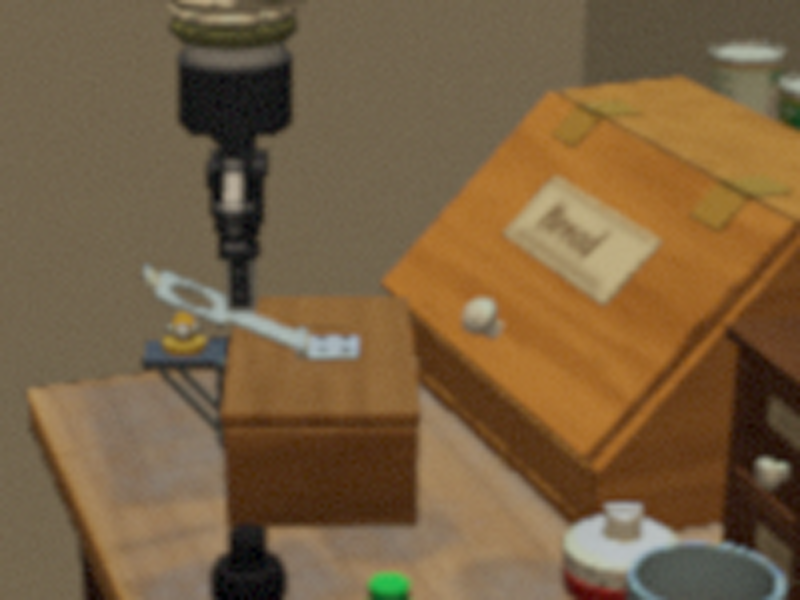

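Emit:
jog_arm(commands=[[[0.002,0,0,0,0,0],[0.002,0,0,0,0,0],[0,0,0,0,0,0]]])

```text
time: 8.62
eef_pos: [0.5534, -0.0411, 0.0848]
orientation: [0.644, 0.292, 0.644, -0.292]
force: [-0.3, 0.1, -0.0]
opening: -0.002
```

```bash
python3 - <<'E'
from h import *
togo(toW((-.055,0,.0895)),41.5)
o=r.observe();w=r.grab_frame("wrist");save("w6",w);
print(proj(w,o["eef_pos"],o))
s=r.grab_frame("scene");save("s6",s,(220,140,300,200),10)
print([(proj(s,toW(X))-[220,140])*10 for X in((-.012,0,.0875),(-.092,0,.091),(-.062,0,.083))],(proj(s,o["eef_pos"])-[220,140])*10)
for a in(0,.1,.2,.3,.4):
  print(a,[(proj(s,toW((-.012-l*np.cos(a),0,.0875+l*np.sin(a))))-[220,140])*10 for l in (.05,.105)])
E
```

```text
t 8.62 pos [ 0.5534 -0.0411  0.0848] Fx [-0.3  0.1 -0. ] open -0.002 yaw_y 41.18 shift tool [-0.0047 -0.0009 -0.0038] xaxis [-0.  0. -1.] turn x -0.32
[277.55765982 246.92428335]
[array([545.08258663, 458.18213195]), array([250.71091797, 446.65770207]), array([361.84271484, 473.79912386])] [401.49838286 466.40464074]
0 [array([361.34382557, 458.45464969]), array([159.5294117 , 458.75397688])]
0.1 [array([361.70749351, 441.37986656]), array([159.60625169, 422.86176444])]
0.2 [array([363.90920207, 424.41810661]), array([163.55570717, 387.07961732])]
0.3 [array([367.93567164, 407.7406778 ]), array([171.37718091, 351.77190127])]
0.4 [array([373.75487074, 391.51763054]), array([183.0294801 , 317.30539344])]
```

View pics/s6.png

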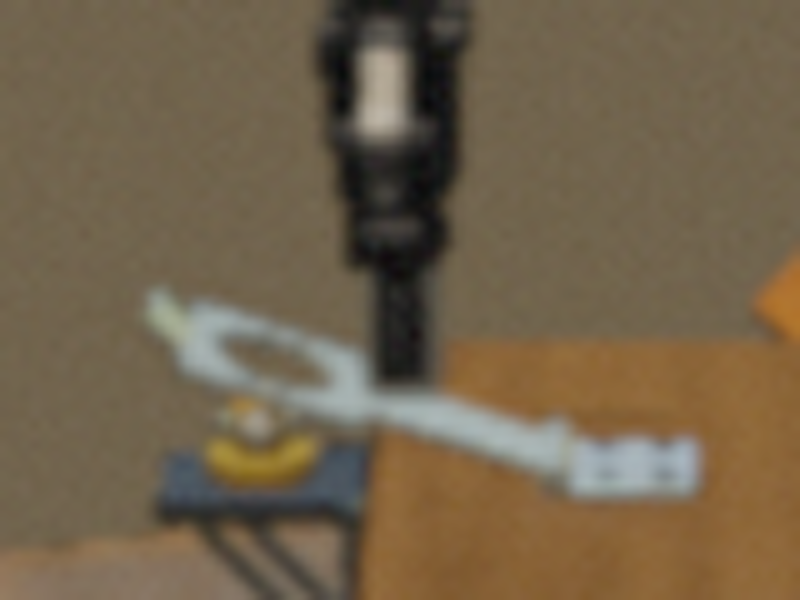

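View pics/w6.png

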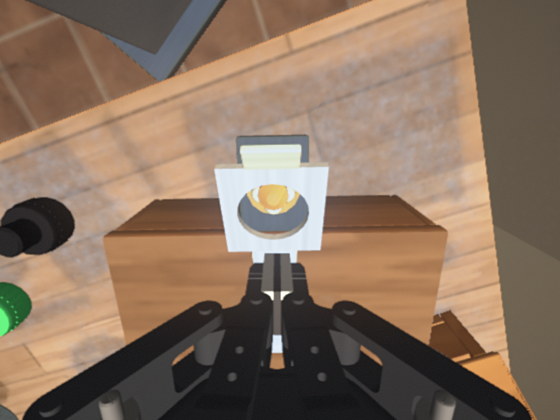

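Emit:
jog_arm(commands=[[[0.002,0,0,0,0,0],[0.002,0,0,0,0,0],[0,0,0,0,0,0]]])

```text
time: 9.1
eef_pos: [0.5534, -0.0411, 0.0808]
orientation: [0.644, 0.292, 0.644, -0.292]
force: [-0.2, -0.3, -0.1]
opening: -0.001
```

Emit:
jog_arm(commands=[[[0.002,0,0,0,0,0],[0.001,0,0,0,0,0],[0,0,0,0,0,0]]])

```text
time: 9.48
eef_pos: [0.5534, -0.0411, 0.0779]
orientation: [0.644, 0.292, 0.644, -0.292]
force: [-0.7, -0.1, 0.4]
opening: -0.003
```

```bash
python3 - <<'E'
from h import *
togo(toW((-.055,0,.0895)),41.5)
o=r.observe();w=r.grab_frame("wrist");save("w7",w);
s=r.grab_frame("scene");save("s7",s,(220,140,300,200),10)
E
```

```text
t 9.47 pos [ 0.5534 -0.0411  0.0779] Fx [-0.7 -0.1  0.4] open -0.003 yaw_y 41.18 shift tool [-0.0116 -0.0009 -0.0038] xaxis [-0.  0. -1.] turn x -0.32
```

View pics/s7.png

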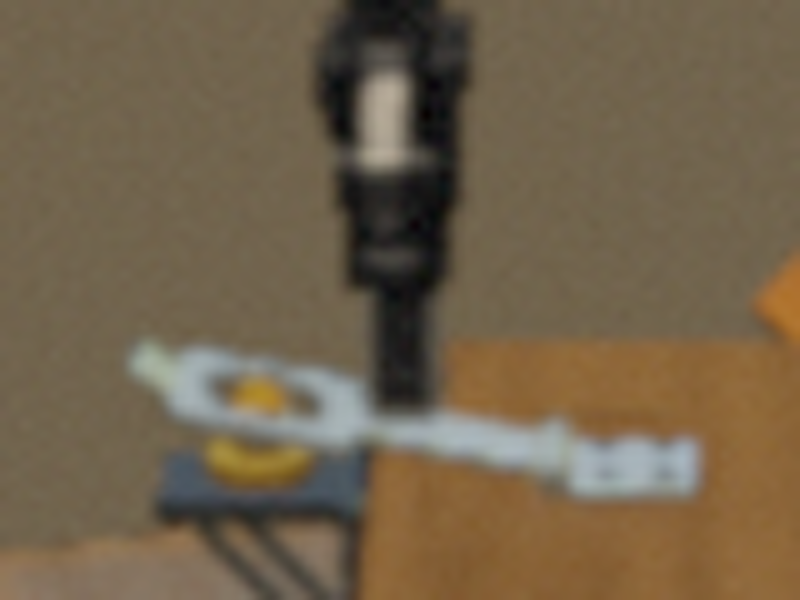

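Emit:
jog_arm(commands=[[[0.002,0,0,0,0,0],[0.002,0,0,0,0,0],[0,0,0,0,0,0]]])

```text
time: 9.95
eef_pos: [0.5534, -0.0411, 0.0738]
orientation: [0.644, 0.292, 0.644, -0.292]
force: [0.3, 0.2, 0.0]
opening: -0.001
```

Emit:
jog_arm(commands=[[[0.001,0,0,0,0,0],[0.001,0,0,0,0,0],[0,0,0,0,0,0]]])

```text
time: 10.32
eef_pos: [0.5534, -0.0411, 0.0719]
orientation: [0.644, 0.292, 0.644, -0.292]
force: [0.7, 0.4, -0.3]
opening: -0.001
```

Emit:
jog_arm(commands=[[[0.001,0,0,0,0,0],[0,0,0,0,0,0]]])

```text
time: 10.58
eef_pos: [0.5535, -0.0412, 0.0709]
orientation: [0.644, 0.292, 0.644, -0.292]
force: [0.5, 0.2, 0.1]
opening: -0.001
```

```bash
python3 - <<'E'
from h import *
togo(toW((-.055,0,.0895)),41.5)
o=r.observe();w=r.grab_frame("wrist");save("w8",w,(180,100,380,330),3)
M=Rq(o["orientation"]).as_matrix()
for x in(0,-.01,-.019):print(x,[((proj(w,o["eef_pos"]+M@[x,0,z],o)-[180,100])*3).round() for z in(-.011,.011)])
s=r.grab_frame("scene");save("s8",s,(220,140,300,200),10)
E
```

```text
t 10.57 pos [ 0.5535 -0.0412  0.0709] Fx [0.5 0.2 0.1] open -0.001 yaw_y 41.18 shift tool [-0.0186 -0.0009 -0.0039] xaxis [-0.  0. -1.] turn x -0.32
0 [array([293., 391.]), array([293., 489.])]
-0.01 [array([293., 412.]), array([293., 514.])]
-0.019 [array([293., 432.]), array([293., 539.])]
```

View pics/s8.png

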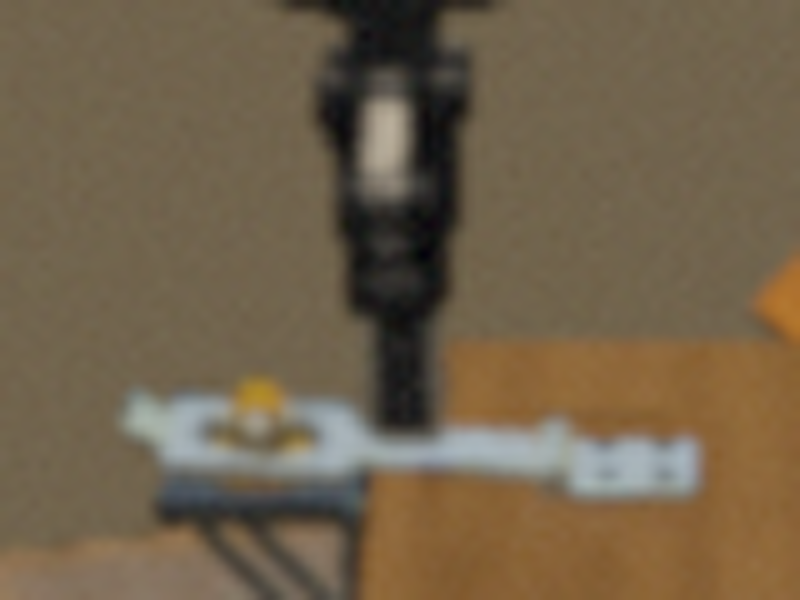

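View pics/w8.png

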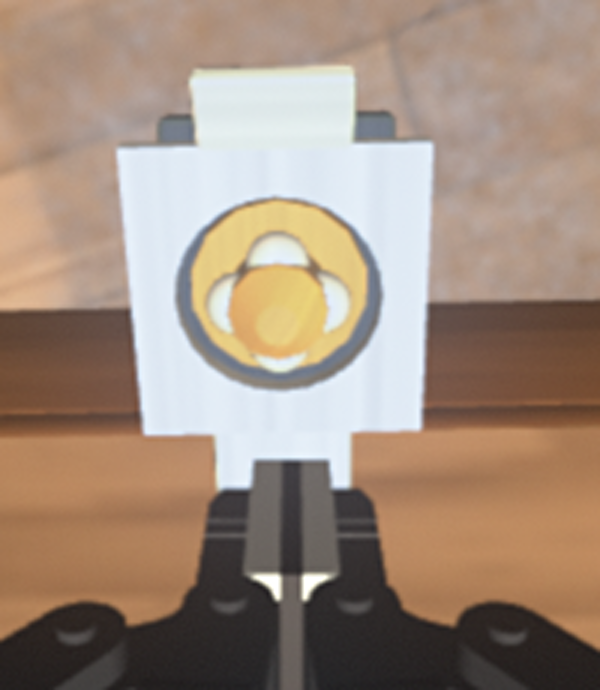

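Emit:
jog_arm(commands=[[[0.001,0,0,0,0,0],[0.001,0,0,0,0,0],[0,0,0,0,0,0]]])

```text
time: 11.05
eef_pos: [0.5534, -0.0411, 0.0689]
orientation: [0.644, 0.292, 0.644, -0.292]
force: [-0.1, 0.4, 0.3]
opening: 0.002
```

Emit:
jog_arm(commands=[[[0.001,0,0,0,0,0],[0,0,0,0,0,0]]])

```text
time: 11.3
eef_pos: [0.5535, -0.0412, 0.0679]
orientation: [0.644, 0.292, 0.644, -0.292]
force: [-0.9, 0.3, 0.2]
opening: -0.001
```

```bash
python3 - <<'E'
from h import *
togo(toW((-.055,0,.0895)),41.5)
s=r.grab_frame("scene");save("s9",s,(220,140,300,200),10)
E
```

```text
t 11.3 pos [ 0.5535 -0.0412  0.0679] Fx [-0.9  0.3  0.2] open -0.001 yaw_y 41.18 shift tool [-0.0216 -0.0009 -0.0039] xaxis [-0. -0. -1.] turn x -0.32
```

View pics/s9.png

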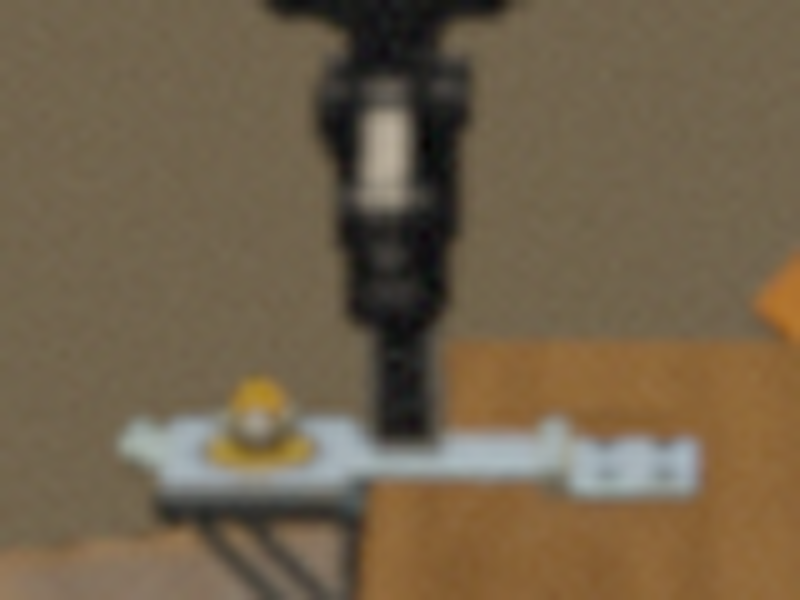

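Emit:
jog_arm(commands=[[[0.001,0,0,0,0,0],[0,0,0,0,0,0]]])

```text
time: 11.6
eef_pos: [0.5535, -0.0412, 0.0672]
orientation: [0.644, 0.292, 0.644, -0.292]
force: [-1.4, 0.1, 2.8]
opening: -0.001
```

Emit:
jog_arm(commands=[[[0.001,0,0,0,0,0],[0,0,0,0,0,0]]])

```text
time: 11.85
eef_pos: [0.5536, -0.0411, 0.0671]
orientation: [0.644, 0.292, 0.644, -0.292]
force: [-5.0, 0.7, 10.8]
opening: -0.001
```

Emit:
jog_arm(commands=[[[-0.01,0,0,0,0,0],[-0.04,0,0,0,0,0],[-0.05,0,0,0,0,0],[-0.05,0,0,0,0,0],[0,0,0,0,0,0]]])

```text
time: 12.48
eef_pos: [0.5549, -0.0415, 0.22]
orientation: [0.647, 0.293, 0.641, -0.292]
force: [-0.0, 0.2, -0.3]
opening: 0.002
```

```bash
python3 - <<'E'
from h import *
togo((.418,-.291,.21),41.5)
o=r.observe();w=r.grab_frame("wrist");save("w10",w)
for k in("stud_seat","seat","strap_hinge","strap_hole"):
    for d in r.place_of(k,w)[:2]: print(k,np.round(d["point"],1),round(d["conf"],2),onz(w,d["point"],{"strap_hinge":.0875,"strap_hole":.0875}.get(k,.091),o))
for n,X in(("stud",(-.092,0,.091)),("hinge",(-.012,0,.0875)),("hole far edge top",(-.092-.017,0,.0895))):print(n,proj(w,toW(X),o))
s=r.grab_frame("scene");save("s10",s,(220,140,300,200),10)
E
```

```text
t 12.47 pos [ 0.5549 -0.0415  0.22  ] Fx [-0.   0.2 -0.3] open 0.002 yaw_y 41.18 shift tool [ 0.0095 -0.2674  0.0976] xaxis [ 0.008 -0.002 -1.   ] turn x -0.32
stud_seat [149.6 322. ] 0.7 [ 0.54855247 -0.26380302  0.091     ]
stud_seat [275.7 147.3] 0.6 [ 0.5264305 -0.01019    0.091    ]
seat [278.1 149.3] 0.76 [ 0.52944617 -0.01010716  0.091     ]
strap_hinge [272.8 227.4] 0.92 [ 0.58024556 -0.07664848  0.0875    ]
strap_hole [270.5 147.3] 0.93 [ 0.52291457 -0.01389547  0.0875    ]
stud [274.49082009 147.53854111]
hinge [275.19314193 222.86789272]
hole far edge top [274.32859019 129.32464914]
```

View pics/w10.png

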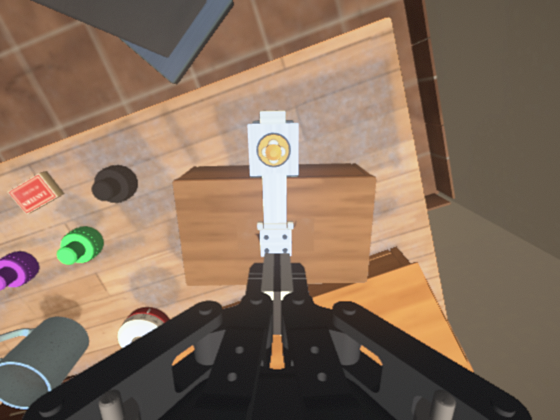

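View pics/s10.png

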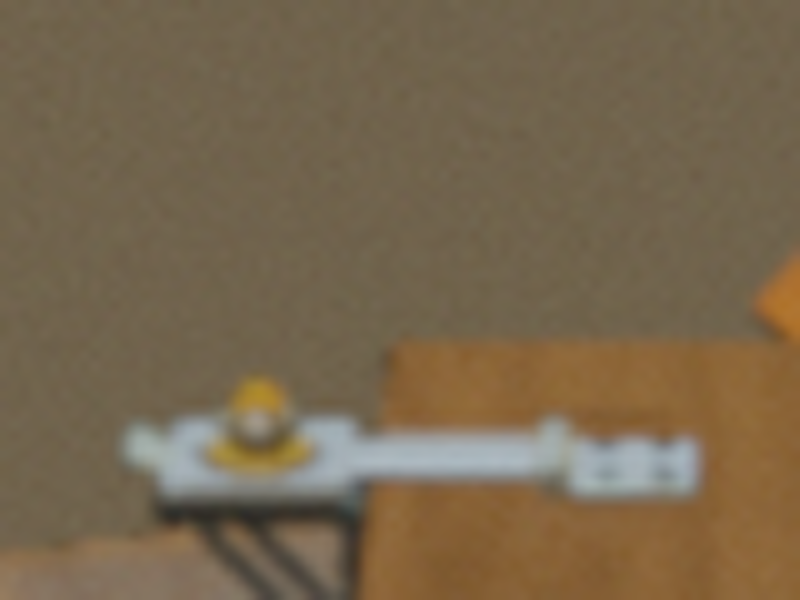

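```bash
python3 - <<'E'
from h import *
o=r.observe();w=r.grab_frame("wrist")
save("w10c",w,(235,115,315,180),9)
hsv=cv2.cvtColor(w["img"],cv2.COLOR_RGB2HSV)
m=cv2.inRange(hsv,(12,80,80),(30,255,255));m2=np.zeros_like(m);m2[128:172,252:296]=m[128:172,252:296]
cs,_=cv2.findContours(m2,cv2.RETR_EXTERNAL,cv2.CHAIN_APPROX_NONE);c=max(cs,key=cv2.contourArea);e=cv2.fitEllipse(cv2.convexHull(c));print(e)
for z in(.091,):print(onz(w,e[0],z,o))
# expected projected ellipse of collar
P=np.array([proj(w,toW((-.092+.015*np.cos(t),.015*np.sin(t),.091)),o) for t in np.arange(0,6.28,.2)],np.float32);print(cv2.fitEllipse(P))
E
```

```text
((274.93194580078125, 152.9790496826172), (30.718151092529297, 31.100936889648438), 28.444232940673828)
[ 0.52587167 -0.01340308  0.091     ]
((276.3556823730469, 150.7960968017578), (31.39528465270996, 31.635269165039062), 178.2691192626953)
```

View pics/w10c.png

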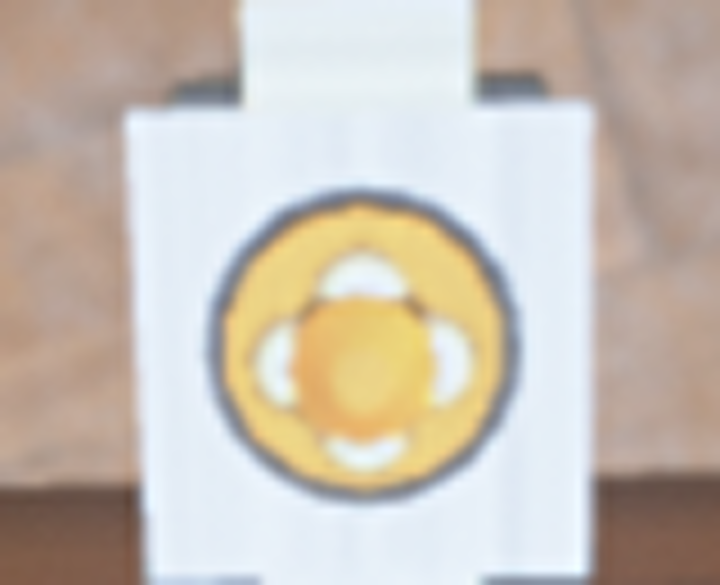

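Emit:
jog_arm(commands=[[[0,-0.045,0.016,0,0,0],[0,-0.045,0.016,0,0,0],[0,-0.045,0.016,0,0,0],[0,-0.045,0.016,0,0,0],[0,-0.045,0.016,0,0,0]]], hand=0.05)

```text
time: 13.45
eef_pos: [0.4358, -0.2507, 0.2156]
orientation: [0.644, 0.292, 0.644, -0.292]
force: [1.2, -0.0, 1.1]
opening: 0.584
```

Emit:
jog_arm(commands=[[[0,-0.03,0.012,0,0,0],[0,0,0,0,0,0],[0,0,0,0,0,0]]])

```text
time: 13.82
eef_pos: [0.4223, -0.2777, 0.2157]
orientation: [0.644, 0.292, 0.644, -0.292]
force: [0.5, -0.8, -0.5]
opening: 0.588
```

```bash
python3 - <<'E'
from h import *
togo((.418,-.291,.21),41.5)
o=r.observe();w=r.grab_frame("wrist");save("w11",w)
for d in r.place_of("cap_center",w)[:4]: print(np.round(d["point"],1),round(d["conf"],2),onz(w,d["point"],.024,o))
E
```

```text
t 13.82 pos [ 0.4223 -0.2777  0.2157] Fx [ 0.5 -0.8 -0.5] open 0.588 yaw_y 41.19 shift tool [ 0.0057 -0.012   0.0072] xaxis [-0.     0.001 -1.   ] turn x -0.31
[141.8 159.7] 0.94 [ 0.28758294 -0.36806423  0.024     ]
[271.7 183.4] 0.89 [ 0.42297976 -0.28831742  0.024     ]
[192.4 214.2] 0.69 [ 0.37365966 -0.38450377  0.024     ]
```

View pics/w11.png

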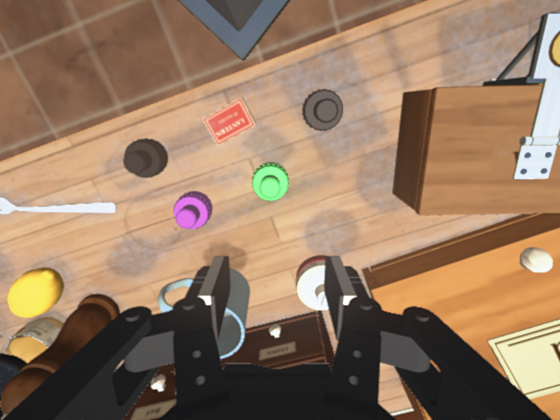

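```bash
cat >> h.py <<'E'
from scipy.optimize import least_squares
def capmask(f,c,z0=0,o=None,S=8):
    t=np.arange(0,2*np.pi,.1);m=np.zeros((420*2,560*2),np.uint8)
    for (r1,za,zb) in((.0225,0,.026),(.012,.026,.048)):
        P=np.array([proj(f,(c[0]+r1*np.cos(a),c[1]+r1*np.sin(a),z0+z),o) for z in(za,zb) for a in t])
        cv2.fillConvexPoly(m,cv2.convexHull(np.round((P+.5)*2*16).astype(np.int32)),255,shift=4)
    return m
def fitcap(f,c0,o=None,z0=0):
    hsv=cv2.cvtColor(f["img"],cv2.COLOR_RGB2HSV)
    m=cv2.inRange(hsv,(45,90,40),(80,255,255))
    n,l,s,cc=cv2.connectedComponentsWithStats(m);i=1+np.argmax(s[1:,4]);cen=cc[i]
    c=np.array(c0,float)
    for _ in range(6):
        M=cv2.moments(capmask(f,c,z0,o),True);u=np.array([M["m10"],M["m01"]])/M["m00"]/2-.5+.25
        d=onz(f,cen,z0+.024,o)-onz(f,u,z0+.024,o);c+=d[:2]
    return c,s[i,4],M["m00"]/4
E
python3 - <<'E'
from h import *
o=r.observe();w=r.grab_frame("wrist");print(fitcap(w,(.42,-.29),o))
t=r.grab_frame("top");print(fitcap(t,(.42,-.29)));s=r.grab_frame("scene");print(fitcap(s,(.42,-.29)))
E
```

```text
(array([ 0.42085563, -0.28954404]), np.int32(1095), 1194.25)
(array([ 0.41389068, -0.2818476 ]), np.int32(157), 308.75)
(array([ 0.42451111, -0.28416069]), np.int32(359), 418.25)
```

```bash
python3 -c "
from h import *
togo((.4209,-.2895,.12),41.5)"
```

```text
t 14.07 pos [ 0.4225 -0.2776  0.216 ] Fx [ 0.6  0.2 -0.5] open 0.582 yaw_y 41.25 shift tool [ 0.096  -0.009   0.0079] xaxis [ 0.  0. -1.] turn x -0.25
```

Emit:
jog_arm(commands=[[[0.03,-0.004,0.004,0,0,0],[0.03,-0.005,0.004,0,0,0],[0.036,0,0,0,0,0],[0,0,0,0,0,0],[0,0,0,0,0,0]]])

```text
time: 14.7
eef_pos: [0.4213, -0.2905, 0.1213]
orientation: [0.645, 0.292, 0.643, -0.292]
force: [0.1, 0.9, 0.8]
opening: 0.584
```

```bash
python3 - <<'E'
from h import *
o=r.observe();w=r.grab_frame("wrist");c,a,b=fitcap(w,(.42,-.29),o);print(c,a,b)
save("w12",w);togo((*c,.03),41.5);s=r.grab_frame("scene");print(fitcap(s,(.42,-.29)));save("s12",s,(240,180,360,320),5)
E
```

```text
[ 0.42074551 -0.28937569] 1962 2121.75
t 14.75 pos [ 0.4213 -0.2907  0.1216] Fx [-0.2  0.4 -0.7] open 0.585 yaw_y 41.2 shift tool [ 0.0916  0.0004 -0.0016] xaxis [ 0.002 -0.002 -1.   ] turn x -0.3
(array([ 0.42451111, -0.28416069]), np.int32(359), 418.25)
```

View pics/w12.png

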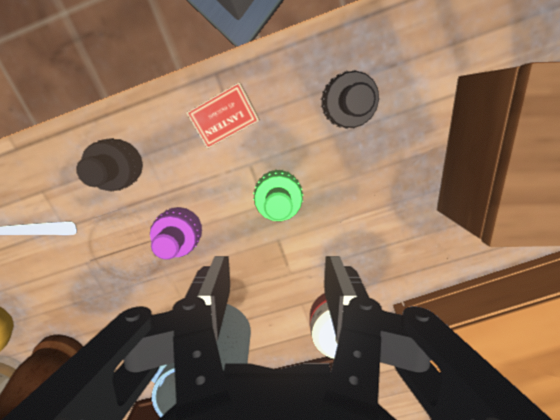

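View pics/s12.png

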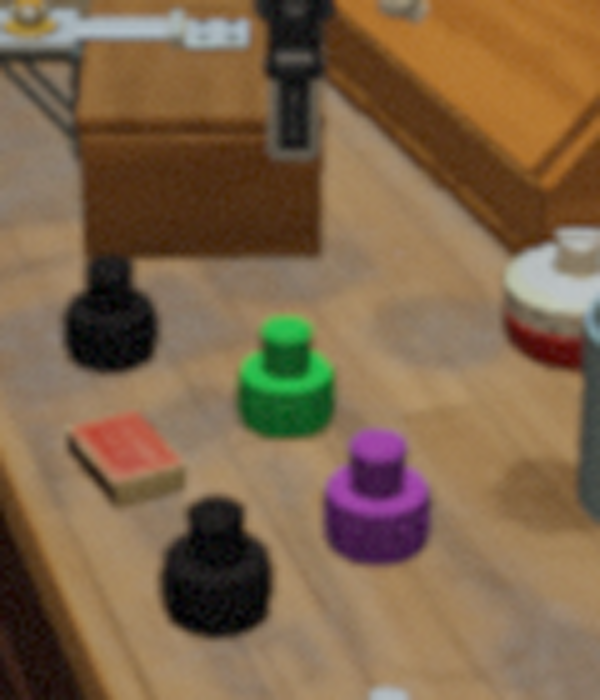

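Emit:
jog_arm(commands=[[[0.035,0,-0.001,0,0,0],[0.035,0,-0.001,0,0,0],[0.03,0,0,0,0,0],[0.012,0,0,0,0,0],[0,0,0,0,0,0]]])

```text
time: 15.42
eef_pos: [0.4196, -0.2889, 0.0085]
orientation: [0.644, 0.292, 0.644, -0.292]
force: [0.7, 0.9, 1.2]
opening: 0.593
```

```bash
python3 - <<'E'
from h import *
o=r.observe();w=r.grab_frame("wrist");c,a,b=fitcap(w,(.42,-.29),o);print(c,a,b)
save("w13",w);togo((*c,.004),41.5);s=r.grab_frame("scene");save("s13",s,(260,190,340,290),6)
E
```

```text
[ 0.42084949 -0.28944521] 5674 6033.25
t 15.47 pos [ 0.4198 -0.2892  0.009 ] Fx [0.4 0.1 0.7] open 0.585 yaw_y 41.18 shift tool [0.005  0.0006 0.0009] xaxis [ 0.001 -0.001 -1.   ] turn x -0.32
```

View pics/w13.png

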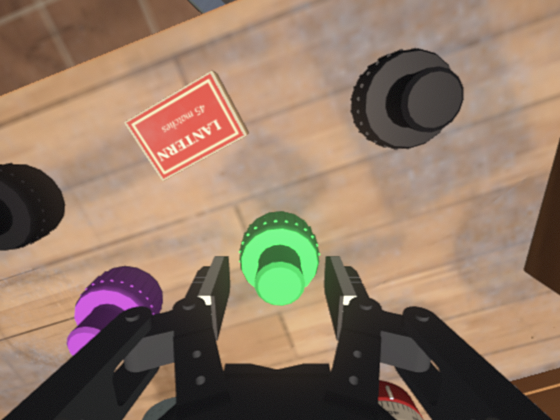

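View pics/s13.png

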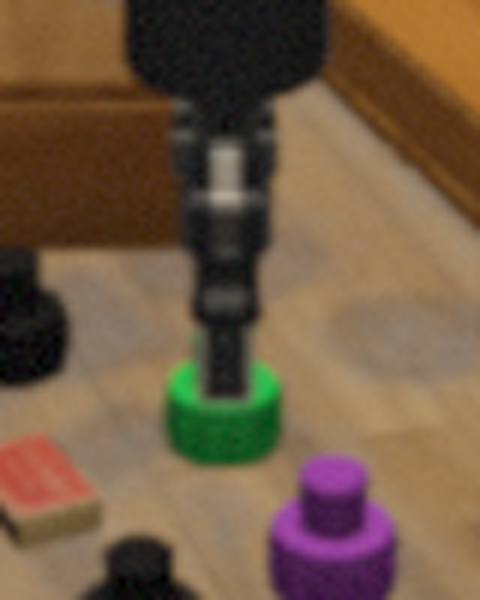

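Emit:
jog_arm(commands=[[[0.004,0,0.0005,0,0,0],[0,0,0,0,0,0]]])

```text
time: 15.78
eef_pos: [0.4197, -0.2892, 0.0043]
orientation: [0.644, 0.292, 0.644, -0.292]
force: [-0.2, 0.2, -0.2]
opening: 0.588
```

Emit:
jog_arm(commands=[[[0,0,0,0,0,0],[0,0,0,0,0,0],[0,0,0,0,0,0],[0,0,0,0,0,0]]], hand=0.015, squeeze=60)

```text
time: 16.27
eef_pos: [0.4197, -0.2892, 0.0044]
orientation: [0.644, 0.292, 0.644, -0.292]
force: [-1.2, 0.6, 5.4]
opening: 0.255
```

```bash
python3 - <<'E'
from h import *
o=r.observe();w=r.grab_frame("wrist")
save("w14",w,(180,150,380,350),3);togo((.421,-.2893,.004),41.5);s=r.grab_frame("scene");save("s14",s,(260,190,340,290),6)
E
```

```text
t 16.32 pos [ 0.4197 -0.2892  0.0044] Fx [-1.1  1.   6. ] open 0.257 yaw_y 41.18 shift tool [0.0004 0.0009 0.001 ] xaxis [ 0. -0. -1.] turn x -0.32
```

View pics/w14.png

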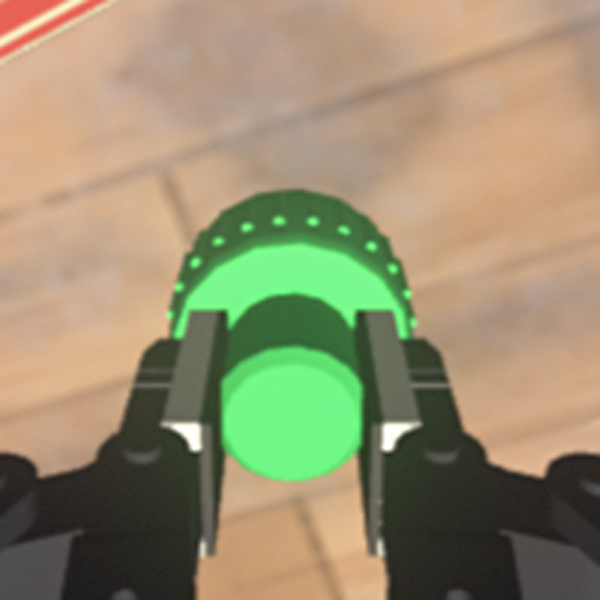

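View pics/s14.png

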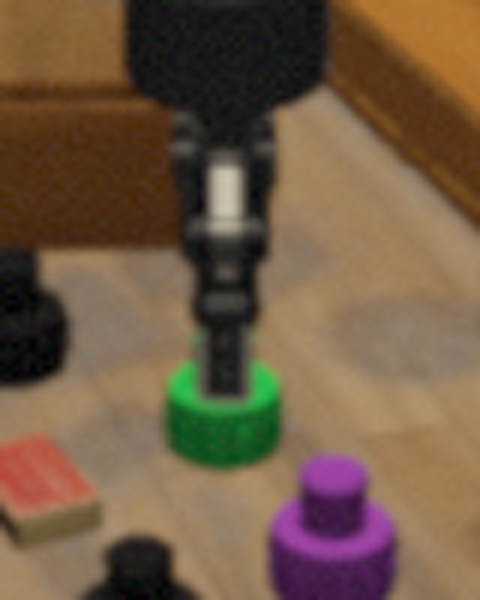

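```bash
python3 - <<'E'
from h import *
o=r.observe();w=r.grab_frame("wrist");M=Rq(o["orientation"]).as_matrix()
im=w["img"].astype(int)
hsv=cv2.cvtColor(w["img"],cv2.COLOR_RGB2HSV)
m=cv2.inRange(hsv,(45,80,200),(80,255,255));m[:264]=0
n,l,s,cc=cv2.connectedComponentsWithStats(m);i=1+np.argmax(s[1:,4]);print(s[i],cc[i])
pt=onz(w,(cc[i][0],s[i][1]+s[i][3]/2-.5),.048,o);print("knob top tool",M.T@(pt-o["eef_pos"]))
# bottom edge of knob top disc, and skirt front top edge
P=lambda c,rr,z:np.array([proj(w,o["eef_pos"]+M@[0,0,0]+np.array([0,0,z-o["eef_pos"][2]])+M@[0,rr*np.sin(a),c+rr*np.cos(a)],o) for a in np.arange(0,6.29,.1)])
for c in(-.001,0,.001,.002):
    k=P(c,.012,.048);s1=P(c,.0225,.026);s0=P(c,.0225,0)
    print(c,"knob rows",k[:,1].min(),k[:,1].max(),"cols",k[:,0].min(),k[:,0].max(),"skirt top row min",s1[:,1].min(),"bottom",s0[:,1].min(),s0[:,0].min(),s0[:,0].max())
print("img col 277 profile",[(y,tuple(im[y,277])) for y in list(range(208,236,2))+list(range(302,316,2))])
E
```

```text
[ 254  266   46   45 1671] [277.01795332 287.73668462]
knob top tool [-4.36115421e-02 -4.01387501e-04 -8.87537416e-05]
-0.001 knob rows 263.76055057699165 307.8000274475786 cols 252.337213776347 303.38798023575185 skirt top row min 224.41290660218533 bottom 208.08064275476806 241.30876353641918 313.76865363411343
0 knob rows 265.69457445491594 309.5345582761471 cols 252.3940481026671 303.3290719908545 skirt top row min 226.2109354134063 bottom 209.6618984081423 241.37074025561847 313.7062012378184
0.001 knob rows 267.6196098490823 311.2614534272552 cols 252.4506253522845 303.2704303064361 skirt top row min 228.00154493721024 bottom 211.23752007907407 241.43250454365818 313.643963020577
0.002 knob rows 269.53571927593487 312.9807632103471 cols 252.5069472655023 303.21205337729725 skirt top row min 229.7847810008581 bottom 212.80753782466763 241.4940574908619 313.58193788249207
img col 277 profile [(208, (np.int64(170), np.int64(151), np.int64(135))), (210, (np.int64(171), np.int64(151), np.int64(132))), (212, (np.int64(159), np.int64(141), np.int64(119))), (214, (np.int64(62), np.int6
[... 224 characters left out ...]
63))), (224, (np.int64(67), np.int64(111), np.int64(63))), (226, (np.int64(67), np.int64(115), np.int64(64))), (228, (np.int64(71), np.int64(133), np.int64(71))), (230, (np.int64(77), np.int64(160), np.int64(83))), (232, (np.int64(121), np.int64(251), np.int64(141))), (234, (np.int64(123), np.int64(249), np.int64(144))), (302, (np.int64(113), np.int64(246), np.int64(135))), (304, (np.int64(113), np.int64(247), np.int64(136))), (306, (np.int64(113), np.int64(247), np.int64(136))), (308, (np.int64(109), np.int64(247), np.int64(132))), (310, (np.int64(162), np.int64(196), np.int64(126))), (312, (np.int64(203), np.int64(168), np.int64(137))), (314, (np.int64(192), np.int64(162), np.int64(130)))]
```

Emit:
jog_arm(commands=[[[-0.02,0,0,0,0,0],[-0.05,0,0,0,0,0],[-0.05,0,0,0,0,0],[-0.05,0,0,0,0,0],[-0.01,0,0,0,0,0]]])

```text
time: 17.05
eef_pos: [0.4204, -0.2898, 0.1869]
orientation: [0.646, 0.291, 0.642, -0.293]
force: [0.9, 0.6, -1.6]
opening: 0.253
```

```bash
python3 - <<'E'
from h import *
togo((.526,-.0115,.185),41.5)
w=r.grab_frame("wrist");save("w15",w)
E
```

```text
t 17.05 pos [ 0.4204 -0.2898  0.1869] Fx [ 0.9  0.6 -1.6] open 0.253 yaw_y 41.19 shift tool [ 0.0011  0.2628 -0.1399] xaxis [ 0.004 -0.004 -1.   ] turn x -0.31
```

View pics/w15.png

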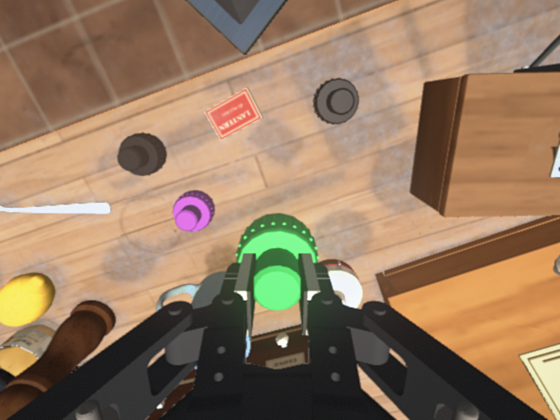

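Cap is held. Next I'll carry it over to the stud.

Emit:
jog_arm(commands=[[[0,0.044,-0.023,0,0,0],[0,0.044,-0.023,0,0,0],[0,0.044,-0.023,0,0,0],[0,0.044,-0.023,0,0,0],[0,0.044,-0.023,0,0,0]]])

```text
time: 17.73
eef_pos: [0.5093, -0.0559, 0.1822]
orientation: [0.643, 0.292, 0.645, -0.292]
force: [0.5, -0.4, -1.2]
opening: 0.257
```

Emit:
jog_arm(commands=[[[0,0.043,-0.024,0,0,0],[0,0,0,0,0,0],[0,0,0,0,0,0],[0,0,0,0,0,0]]])

```text
time: 18.23
eef_pos: [0.5257, -0.0124, 0.1835]
orientation: [0.643, 0.293, 0.644, -0.293]
force: [-0.8, -0.5, -0.3]
opening: 0.256
```

```bash
python3 - <<'E'
from h import *
togo((.526,-.0115,.185),41.5)
o=r.observe();w=r.grab_frame("wrist");save("w16",w)
for n,X in(("stud",(.526,-.0115,.091)),("tip",(.526,-.0115,.111))):print(n,proj(w,X,o))
for k in("stud_seat","seat","strap_hole"):
    for d in r.place_of(k,w)[:2]: print(k,np.round(d["point"],1),round(d["conf"],2),onz(w,d["point"],{"strap_hole":.0875}.get(k,.091),o))
E
```

```text
t 18.23 pos [ 0.5257 -0.0124  0.1835] Fx [-0.8 -0.5 -0.3] open 0.256 yaw_y 41.09 shift tool [-0.0015  0.0008 -0.0004] xaxis [-0.001  0.    -1.   ] turn x -0.41
stud [278.17215947 200.71540273]
tip [278.28190855 207.87670257]
stud_seat [281.8 201.9] 0.97 [ 0.52919952 -0.01019649  0.091     ]
seat [273.  203.1] 0.97 [ 0.52396448 -0.01626002  0.091     ]
strap_hole [274.4 201.6] 0.56 [ 0.52469502 -0.01521406  0.0875    ]
```

View pics/w16.png

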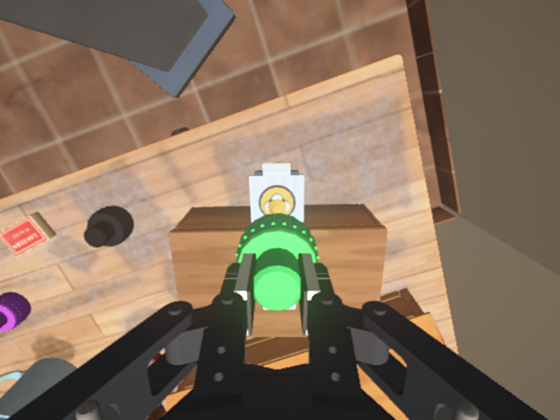

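```bash
cat >> h.py <<'E'
def studfit(w,o):
    hsv=cv2.cvtColor(w["img"],cv2.COLOR_RGB2HSV)
    p=proj(w,(.526,-.0115,.091),o);x,y=p.round().astype(int)
    m=cv2.inRange(hsv,(12,90,90),(30,255,255));m2=np.zeros_like(m);m2[y-20:y+22,x-20:x+21]=m[y-20:y+22,x-20:x+21]
    return m2,p
E
python3 - <<'E'
from h import *
o=r.observe();w=r.grab_frame("wrist");M=Rq(o["orientation"]).as_matrix()
save("w17",w,(237,160,317,320),4.5 and 4)
m,p=studfit(w,o);ys,xs=np.nonzero(m);print(p,xs.min(),xs.max(),ys.min(),ys.max(),xs.mean())
for n,c in(("m",(.526,-.0115)),):
    P=np.array([proj(w,(c[0]+.015*np.cos(t),c[1]+.015*np.sin(t),.091),o) for t in np.arange(0,6.29,.1)]);print(P.min(0),P.max(0))
    Q=np.array([proj(w,(c[0]+.017*np.cos(t),c[1]+.017*np.sin(t),.0895),o) for t in np.arange(0,6.29,.1)]);print("hole",Q.min(0),Q.max(0))
hsv=cv2.cvtColor(w["img"],cv2.COLOR_RGB2HSV);g=cv2.inRange(hsv,(45,80,40),(80,255,255));
ys,xs=np.nonzero(g[225:245]);print("skirt cols",xs.min(),xs.max());ys,xs=np.nonzero(g);print(ys.min(),ys.max())
E
```

```text
[277.63309981 200.6020896 ] 260 291 186 214 276.0367775831874
[260.99842491 184.43097563] [294.27109137 216.20312127]
hole [258.87026997 181.8216226 ] [296.38445967 217.66531518]
skirt cols 239 314
214 327
```

View pics/w17.png

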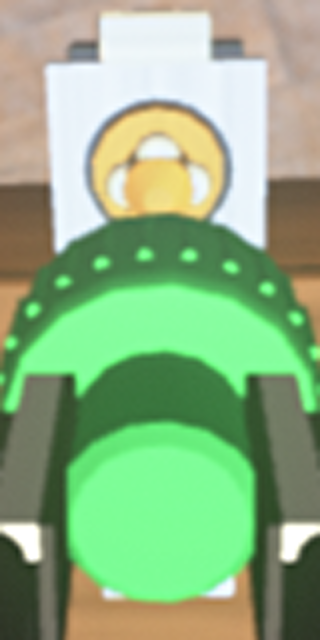

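Emit:
jog_arm(commands=[[[0.02,0,0,0,0,0],[0.02,0,0,0,0,0],[0.02,0,0,0,0,0],[0.004,0,0,0,0,0],[0,0,0,0,0,0]]])

```text
time: 19.1
eef_pos: [0.5263, -0.0115, 0.1204]
orientation: [0.644, 0.292, 0.644, -0.292]
force: [-0.4, -0.1, -0.5]
opening: 0.257
```

```bash
python3 - <<'E'
from h import *
togo((.526,-.0115,.0954),41.5)
w=r.grab_frame("wrist");save("w18",w,(177,120,377,320),3)
s=r.grab_frame("scene");save("s18",s,(220,130,300,200),8)
print((proj(s,(.526,-.0115,.091))-[220,130])*8)
E
```

```text
t 19.1 pos [ 0.5263 -0.0115  0.1204] Fx [-0.4 -0.1 -0.5] open 0.257 yaw_y 41.17 shift tool [ 0.025  -0.0002 -0.0002] xaxis [ 0. -0. -1.] turn x -0.33
[201.96148296 437.3445352 ]
```

View pics/w18.png

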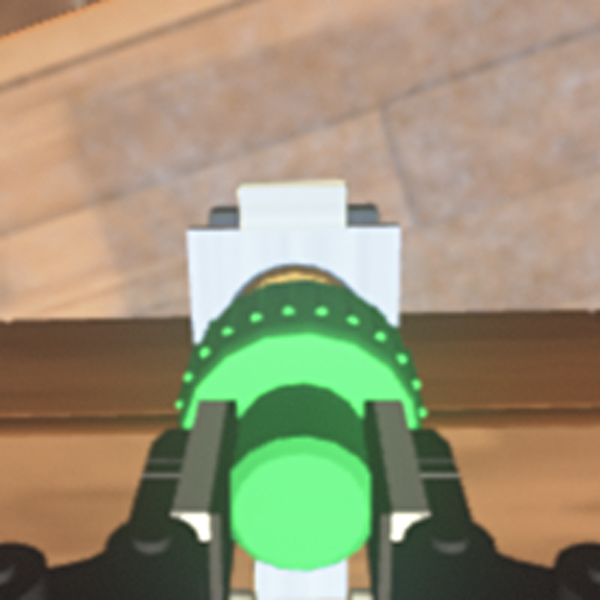

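View pics/s18.png

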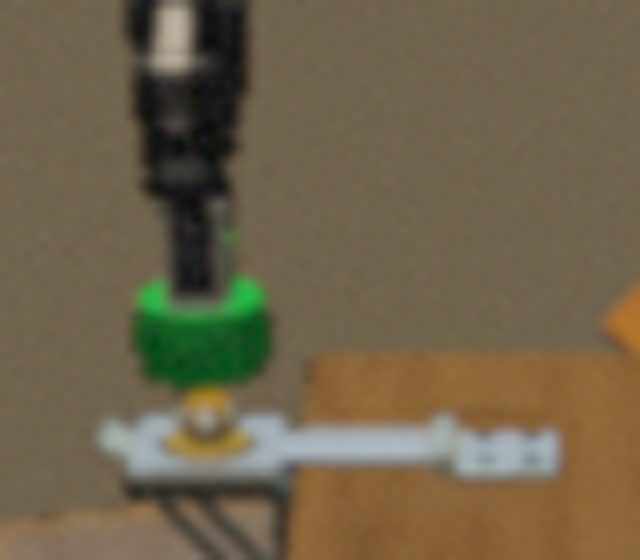

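Emit:
jog_arm(commands=[[[0,-0.0015,0.0012,0,0,0],[0,0,0,0,0,0],[0,0,0,0,0,0]]])

```text
time: 19.58
eef_pos: [0.5257, -0.0133, 0.1202]
orientation: [0.644, 0.292, 0.644, -0.292]
force: [-0.4, -0.2, -1.3]
opening: 0.258
```

```bash
python3 - <<'E'
from h import *
togo((.526,-.0115,.0954),41.5)
w=r.grab_frame("wrist");save("w19",w,(177,120,377,320),3)
s=r.grab_frame("scene");save("s19",s,(220,140,280,195),12)
t=r.grab_frame("top");save("t19",t,(165,140,235,210),8)
E
```

```text
t 19.57 pos [ 0.5257 -0.0133  0.1202] Fx [-0.4 -0.2 -1.3] open 0.258 yaw_y 41.17 shift tool [ 0.0248  0.0013 -0.0011] xaxis [ 0. -0. -1.] turn x -0.33
```

View pics/w19.png

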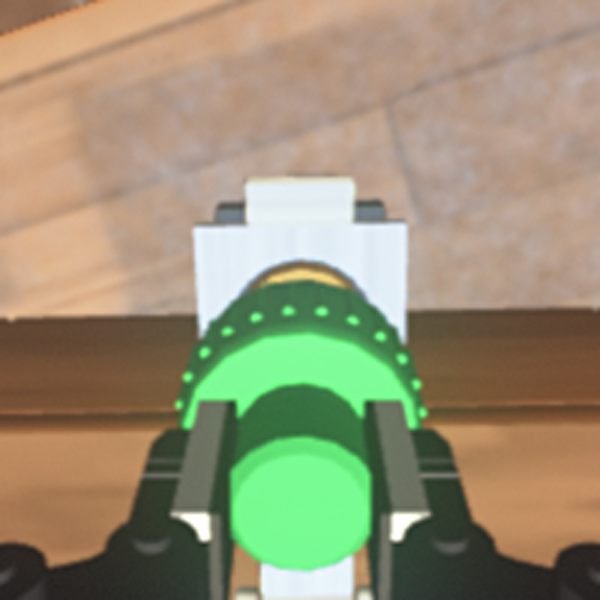

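View pics/s19.png

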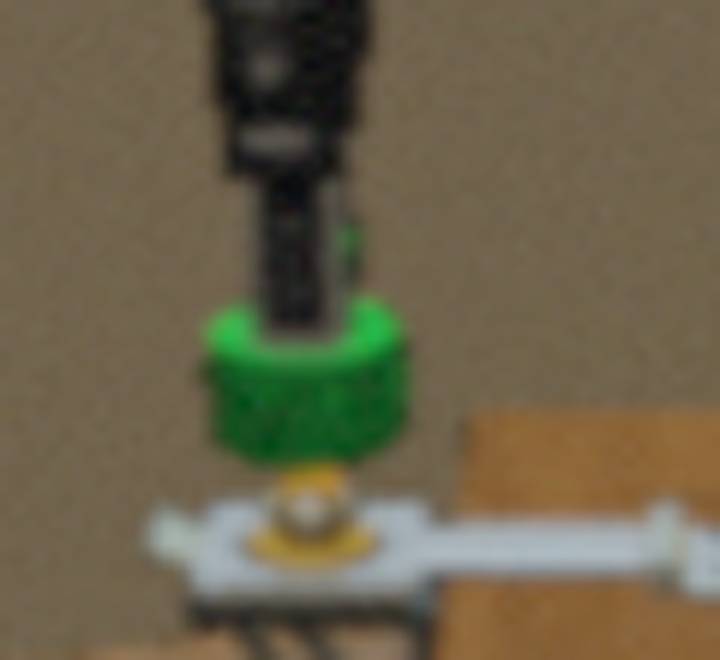

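Emit:
jog_arm(commands=[[[0.004,0,0.0005,0,0,0],[0.003,0,0,0,0,0],[0.003,0,0,0,0,0],[0,0,0,0,0,0]]])

```text
time: 20.23
eef_pos: [0.5259, -0.0135, 0.1097]
orientation: [0.644, 0.292, 0.644, -0.292]
force: [0.3, -0.5, -0.2]
opening: 0.256
```

Emit:
jog_arm(commands=[[[0.001,0,0,0,0,0],[0.001,0,0,0,0,0],[0.001,0,0,0,0,0],[0,0,0,0,0,0]]])

```text
time: 20.72
eef_pos: [0.526, -0.0136, 0.107]
orientation: [0.644, 0.292, 0.644, -0.292]
force: [0.3, -0.0, -0.4]
opening: 0.261
```

Emit:
jog_arm(commands=[[[0.001,0,0,0,0,0],[0,0,0,0,0,0]]])

```text
time: 20.98
eef_pos: [0.5262, -0.0135, 0.1063]
orientation: [0.644, 0.292, 0.644, -0.292]
force: [-0.1, 1.5, 2.8]
opening: 0.256
```

Emit:
jog_arm(commands=[[[0.001,0,0,0,0,0],[0,0,0,0,0,0]]])

```text
time: 21.22
eef_pos: [0.5264, -0.0136, 0.1059]
orientation: [0.644, 0.292, 0.643, -0.292]
force: [-1.6, 1.5, 8.6]
opening: 0.254
```

Emit:
jog_arm(commands=[[[0.001,0,0,0,0,0],[0,0,0,0,0,0]]])

```text
time: 21.48
eef_pos: [0.5267, -0.0138, 0.1056]
orientation: [0.645, 0.292, 0.643, -0.292]
force: [-2.5, 0.8, 13.9]
opening: 0.258
```

Emit:
jog_arm(commands=[[[0.001,0,0,0,0,0],[0,0,0,0,0,0]]])

```text
time: 21.72
eef_pos: [0.5269, -0.0138, 0.1052]
orientation: [0.645, 0.292, 0.643, -0.292]
force: [-2.9, 0.7, 18.9]
opening: 0.263
```

Emit:
jog_arm(commands=[[[0.001,0,0,0,0,0],[0,0,0,0,0,0]]])

```text
time: 21.98
eef_pos: [0.527, -0.0136, 0.1042]
orientation: [0.645, 0.293, 0.642, -0.292]
force: [-3.1, 3.0, 18.0]
opening: 0.255
```

Emit:
jog_arm(commands=[[[0.001,0,0,0,0,0],[0,0,0,0,0,0]]])

```text
time: 22.22
eef_pos: [0.5267, -0.0135, 0.1023]
orientation: [0.645, 0.293, 0.643, -0.292]
force: [-0.2, 0.5, 10.1]
opening: 0.257
```

```bash
python3 - <<'E'
from h import *
togo((.526,-.0115,.0954),41.5)
w=r.grab_frame("wrist");save("w20",w,(177,120,377,320),3)
s=r.grab_frame("scene");save("s20",s,(220,140,280,195),12)
E
```

```text
t 22.23 pos [ 0.5267 -0.0135  0.1023] Fx [-0.2  0.5 10.1] open 0.257 yaw_y 41.18 shift tool [ 0.0069  0.0008 -0.002 ] xaxis [ 0.003 -0.    -1.   ] turn x -0.32
```

View pics/w20.png

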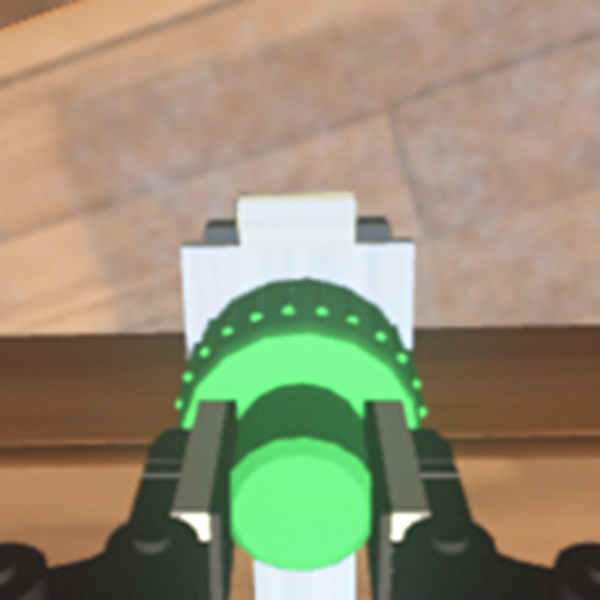

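View pics/s20.png

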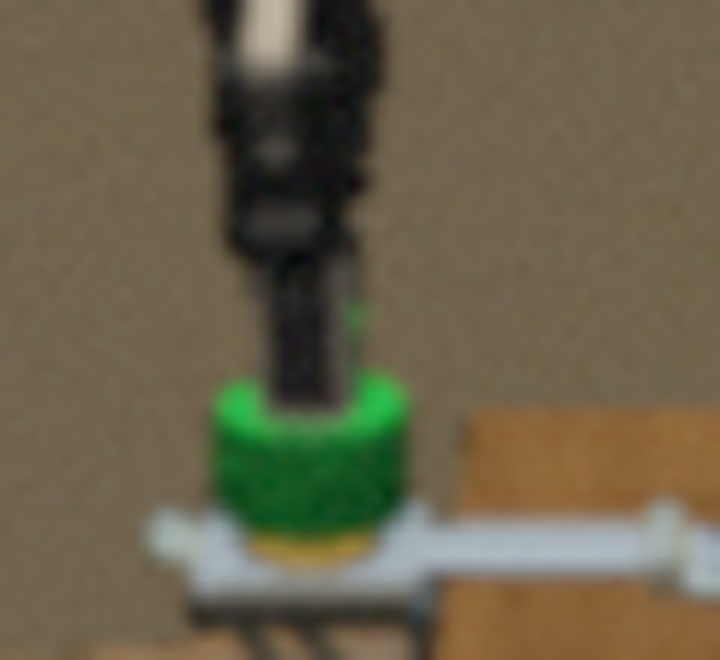

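Emit:
jog_arm(commands=[[[0.001,0,0,0,0,0],[0.001,0,0,0,0,0],[0,0,0,0,0,0]]])

```text
time: 22.7
eef_pos: [0.5265, -0.0135, 0.0999]
orientation: [0.644, 0.292, 0.643, -0.292]
force: [-0.8, 2.4, 8.0]
opening: 0.257
```

Emit:
jog_arm(commands=[[[0.001,0,0,0,0,0],[0.001,0,0,0,0,0],[0,0,0,0,0,0]]])

```text
time: 23.08
eef_pos: [0.5258, -0.0133, 0.0966]
orientation: [0.644, 0.292, 0.644, -0.292]
force: [0.3, 2.2, -2.0]
opening: 0.26
```

Emit:
jog_arm(commands=[[[0.001,0,0,0,0,0],[0,0,0,0,0,0]]])

```text
time: 23.32
eef_pos: [0.5259, -0.0138, 0.0958]
orientation: [0.644, 0.292, 0.644, -0.292]
force: [-0.2, 0.1, -1.5]
opening: 0.258
```

Emit:
jog_arm(commands=[[[0.001,0,0,0,0,0],[0,0,0,0,0,0]]])

```text
time: 23.58
eef_pos: [0.5261, -0.0138, 0.0954]
orientation: [0.644, 0.292, 0.644, -0.292]
force: [-1.7, -0.7, 3.2]
opening: 0.262
```

Emit:
jog_arm(commands=[[[0,0,0,0,0,0],[0,0,0,0,0,0]]])

```text
time: 23.82
eef_pos: [0.5261, -0.0137, 0.0954]
orientation: [0.644, 0.292, 0.644, -0.292]
force: [-2.4, -1.3, 5.7]
opening: 0.257
```

Contact is exactly at the predicted home height (0.0954). I'll add load to reach about 10 N.

Emit:
jog_arm(commands=[[[0.0008,0,0,0,0,0],[0,0,0,0,0,0],[0,0,0,0,0,0],[0,0,0,0,0,0]]])

```text
time: 24.32
eef_pos: [0.5262, -0.0138, 0.0953]
orientation: [0.644, 0.292, 0.643, -0.292]
force: [-4.2, 0.2, 12.5]
opening: 0.26
```

```bash
python3 - <<'E'
from h import *
togo((.526,-.0115,.0954),41.5)
w=r.grab_frame("wrist");save("w21",w)
s=r.grab_frame("scene");save("s21",s,(220,140,280,195),12)
t=r.grab_frame("scene");save("s21f",t)
for _ in range(4):
    r.grab_frame("top");print(r.observe()["force"].round(1),r.observe()["eef_pos"].round(4))
E
```

```text
t 24.32 pos [ 0.5262 -0.0138  0.0953] Fx [-4.2  0.2 12.5] open 0.26 yaw_y 41.19 shift tool [-0.0001  0.0014 -0.0018] xaxis [ 0.001 -0.001 -1.   ] turn x -0.31
[-4.5  0.  13. ] [ 0.5262 -0.0138  0.0953]
[-4.7  0.7 12.3] [ 0.5262 -0.0138  0.0953]
[-4.5 -0.1 13.5] [ 0.5262 -0.0138  0.0953]
[-4.  -0.4 12.6] [ 0.5262 -0.0138  0.0954]
```

View pics/s21.png

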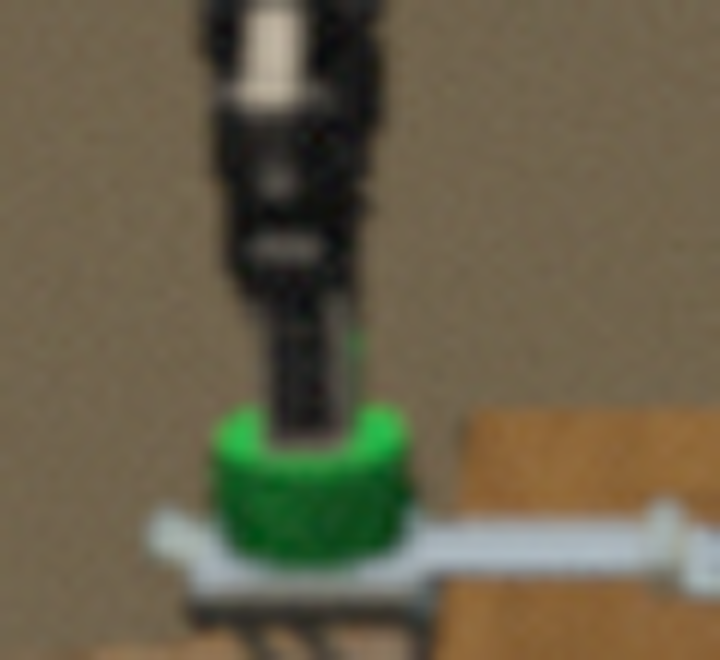

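View pics/w21.png

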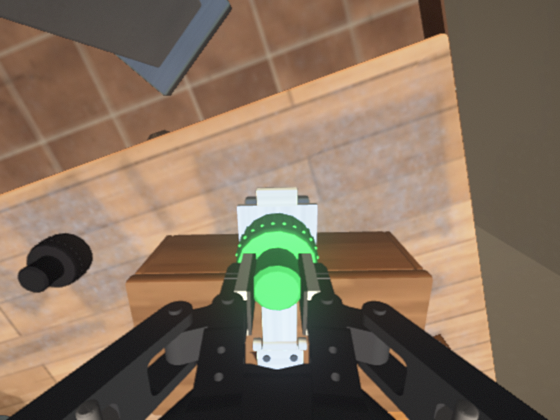

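Emit:
jog_arm(commands=[[[-0.0002,0,0,0,0,0],[0,0,0,0,0,0],[0,0,0,0,0,0],[0,0,0,0,0,0]]])

```text
time: 25.18
eef_pos: [0.5261, -0.0138, 0.0953]
orientation: [0.644, 0.292, 0.644, -0.292]
force: [-3.5, 0.3, 10.8]
opening: 0.255
```

```bash
python3 - <<'E'
from h import *
for _ in range(5):
    s=r.grab_frame("scene");o=r.observe();print(o["force"].round(1),o["eef_pos"].round(4),round(o["opening"],3))
save("s22",s)
E
```

```text
[-4.1  0.2 11.6] [ 0.5262 -0.0138  0.0953] 0.254
[-4.4 -0.1 11. ] [ 0.5262 -0.0138  0.0954] 0.254
[-3.1  0.2 10.2] [ 0.5262 -0.0138  0.0953] 0.253
[-3.4 -0.2 10.9] [ 0.5261 -0.0138  0.0953] 0.26
[-3.6 -0.3 10.9] [ 0.5262 -0.0138  0.0953] 0.256
```

View pics/s22.png

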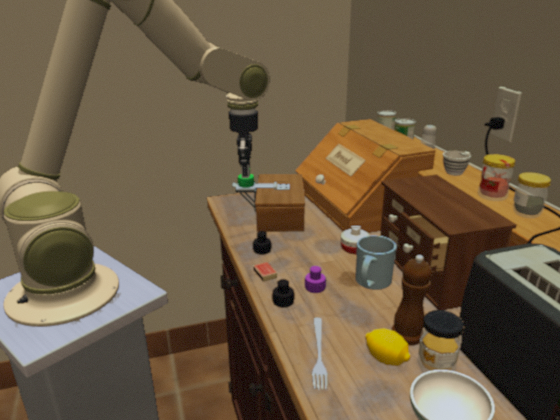

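The cap is home with a steady 11 N or so on it, the strap is flat, and the bystanders haven't moved. I'm handing in.

```bash
python3 -c "
from h import *
print(r.finish_job()); print(r.observe()['force'])"
```

```text
the job is handed in; nothing more can be done
None
the job is handed in; nothing more can be done
```

The chest is locked and the job is handed in, at about 25 s of the 64 s allowed. The report gives no verdict.

**What I did:** I pushed the strap down with the shut fingers until it met a firm stop (about 11 N). I then picked up the green cap by its knob, with the fingertips on its shoulder, and pressed it onto the stud. Resistance peaked at about 19 N, slightly above the 10 to 17 N stated. It then fell to about zero, and the cap came up firm on the collar.

**Last checks:**
- **Cap:** the tool stood at a height of 0.0953 m, against 0.0954 m expected with the cap fully home. The camera showed no gap above the collar.
- **Press:** the downward push was a steady 10 to 11.6 N, with the fingers still gripping the knob at the 60 N setting. About 4 N of sideways force remained.
- **Strap and bystanders:** the strap looked flat. The mug, timer, matchbox and the other caps stood where they started.

**What disagreed:** the fingertips actually ended about 22 mm short of the reported tool point. I found this while pushing the strap, so I worked out the cap heights from contact instead. The camera views of the stud also differed by 1 to 3 mm, so I lined the cap up by eye in the images before pressing.

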